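# Rinse the probes and lock them in the titration head

## Robot

A 6-joint arm with a two-finger parallel gripper is mounted at the origin on the work surface. World frame = base frame: x ahead of the robot, y to its left, z up, the work surface at z = 0. Lengths are in m, angles in degrees, forces in N, time in s.
With the tool pointing down it reaches from about 0.3 to 0.775 m from the base axis. Payload 14.6 kg.
Tool frame: the origin (TCP) lies at the very end of the fingers, on their centre line; the grasp point (between the pads) lies 19 mm behind it; z points along the fingers, y is the direction in which the jaws open and shut (so a half turn about z gives the same grasp; the last joint's range is limited). The gripper opens to 94 mm and grips with 3 to 60 N. Pads are 16 mm wide; open, the fingers measure 119 mm over their backs; the gripper's body (75 mm by 177 mm) begins 78 mm behind the grasp point.
Start: joints at [-70.451, 17.183, 87.147, -0, 75.671, -3.816], TCP at [0.218, -0.505, 0.175] pointing down, gripper open.
Joint ranges: [-173.82, 173.82], [-45.26, 126.66], [13.44, 144.39], [-59.66, 239.66], [0, 175.72], [-146.38, 146.38]. Speed limits (degrees/s): [127.2, 127.2, 147.25, 180, 180, 180].

## Interface

Orientations are given as [roll, pitch, yaw] about the fixed x, y, z axes, in that order (R = Rz(yaw) Ry(pitch) Rx(roll)).
In Python, from plant import status, imaging, robot gives the robot as it stands.
- The arm moves only by the shell command python3 -m crank 'ROWS'. ROWS is JSON, a list of rows, each a list of 5 numbers: the opening, from -1 (shut) to 1 (fully open), then the shift along the tool's x, y, z in mm, then the turn about the tool's z in degrees. A call has 1 to 12 rows; each row is the pose to reach, as a shift and turn from the pose commanded when the call began, along the tool's axes at that moment; what a row does not reach only later rows make up. A row lasts 1/8 s, in which the tool goes at most 62.5 mm and 10.7 degrees, less where a joint would pass 70% of its speed; a pose out of reach is approached as far as the arm can. A call with a gripper value outside its range is refused whole. The fingers move at their own pace and stop on an object; the grip force is fixed at half the most. Time passes only in rows, so rows that repeat a pose let the fingers close. It gives the time, the measured TCP pose, the force and the opening at its end, in the units of the state.
- status.get_state(): the state, without advancing time (a new reading comes with each control period).
- imaging.snapshot(name): name is "scene" or "top" or "wrist"; returns a dict with "frame" (400x640x3 uint8, red, green, blue), "K" (3x3 intrinsics, pixels), "R" (3x3) and "t" (3): a world point X has camera coordinates R X + t. Camera axes: x right, y down, z forward; pixel columns grow to the right and rows downward; lengths in m; the calibration is good to about 2 mm. A picture is of the moment at which its call begins. There is no depth.
- robot.sign_off(): hands the job in, once; it reports no verdict.
The state is a dict: "t": time; "q": joint angles; "joint_vel": joint speeds; "joint_torque": joint torques, N m; "ee_pos": TCP position; "ee_rot": TCP orientation; "contact_force": force on the tool from outside, world axes, zero at the start; "ft_torque": the same for the moment, N m; "finger_gap": finger opening in m.
Only numpy, scipy, OpenCV 4.12 (cv2) and the standard library are available. Lean on these libraries where they do the work, as an engineer would, in place of code of your own. Each camera call takes 0.05 s, during which the arm holds its last target.

## Task

Get the titration head ready: for each probe in the rack, from the smallest handle to the largest, dip its tip about 30 mm into the rinse beaker, gently and without pressing on the beaker, then hang it in a free bayonet socket of the head and twist it clockwise until its lugs drop fully into the locking notches, before starting the next one. When all the probes in the rack are locked in the head, stand the beaker upright in the middle of the round drip mat. Leave everything else on the bench where it is.

Things in the scene. Friction and masses are not known exactly. Their poses are not given: they have to be found in the camera images.
- head: fixed white stand, 110 x 250 mm, 110 mm tall, with three identical bayonet sockets 80 mm apart in a row along its y axis; any probe fits any. Origin under its centre, z up, x from front to back (roughly away from the robot). Locked: the probe's lugs and handle lie along the head's x axis, either way round. Entry: on a line turned +60 deg (anticlockwise seen from above) from it
- socket0 (a point): socket: point on its vertical axis at the notch floor, 90 mm above the table. 25 mm bore. Two opposite entry slots, 14 mm wide, open from above; lugs lowered through them land on a ledge 6 mm above this point, then slide CLOCKWISE (from above) 60 deg under a flange to a stop, and there drop 6 mm into 13 mm wide notches, by weight or a light push (no spring)
- socket1 (a point): the middle socket, like socket0; axes as the head's. Flange: underside 16 mm and top 20 mm above this point, open inside 19 mm radius; nothing on the head is higher. A locked probe's centre reads 0.5 mm above this point; with its lugs still on the ledge 6.5 mm, on top of the flange 20.5 mm
- socket2 (a point): the third socket, like socket0, at the head's +y end (socket0 is at its -y end)
- small_center (a point): probe with the small handle, a black bar 20 mm long, 12 thick, 26 high, on top (absent in some runs). Upright, 111 mm tall, 90 g: steel stem 20 mm across with tapered tip, 55 mm long; above it a cross pin 50 mm end to end, 8 wide, 6 high: the lugs. Handle and lugs run along its x. This point: on the axis, 55.5 mm above the tip, 0.5 above the lugs' underside, 42.5 below the handle's middle
- medium_center (a point): probe with the medium handle, a black bar 34 mm long, 12 thick, 26 high, on top (absent in some runs). Upright, 111 mm tall, 90 g: steel stem 20 mm across with tapered tip, 55 mm long; above it a cross pin 50 mm end to end, 8 wide, 6 high: the lugs. Handle and lugs run along its x. This point: on the axis, 55.5 mm above the tip, 0.5 above the lugs' underside, 42.5 below the handle's middle
- large_center (a point): probe with the large handle, a black bar 48 mm long, 12 thick, 26 high, on top (absent in some runs). Upright, 111 mm tall, 90 g: steel stem 20 mm across with tapered tip, 55 mm long; above it a cross pin 50 mm end to end, 8 wide, 6 high: the lugs. Handle and lugs run along its x. This point: on the axis, 55.5 mm above the tip, 0.5 above the lugs' underside, 42.5 below the handle's middle
- rack: fixed white plastic rack, 70 x 230 mm, top 70 mm above the table, with three 25 mm holes 75 mm apart along its y axis; the probes stand in them, lugs resting on the top; origin under its centre on the table
- beaker_center (a point): open white plastic rinse beaker, loose and empty, 60 mm outside diameter, 70 mm tall, wall 3 mm, floor 5 mm thick, about 150 g; this point is on its axis half-way up, 35 mm above its underside; z points up
- mat_top (a point): fixed round black rubber drip mat, 100 mm in diameter, 4 mm thick; the centre of its top face
- amber_bottle: amber glass bottle, 50 mm across, 110 mm tall; bystander, origin at the centre of its underside
- flask: glass volumetric flask, 62 mm across, 118 mm tall; bystander, origin at the centre of its underside
- sample_jar: small capped glass jar, 38 mm across, 55 mm tall; bystander, origin at the centre of its underside
- cream_jar: squat white plastic jar, 44 mm across, 45 mm tall; bystander, origin at the centre of its underside
- spatula: flat steel scraper lying down, 160 mm long; bystander, origin at the centre of its underside
- wash_bottle: white plastic bottle with a blue cap, 60 mm across, 130 mm tall; bystander, origin at the centre of its underside
- dish: square aluminium dish, 90 x 90 mm, 18 mm high; bystander, origin at the centre of its underside
There are look-alikes about, which are no part of the job. What is shaped like the part that bears beaker_center but green is not meant.

How it is judged (in metres and radians):
On the way, in this order (a step that is already met when the one before it is completed fails the run):
1. the tip of the small probe (if present) has been dipped at least 20 mm below the beaker's rim (horizontal distance between small_center and beaker_center below 0.022 m and z of small_center in the frame of beaker_center below 0.0705 m and angle between small_center's own z axis and vertical below 0.5 rad), for 0.1 s.
2. the small probe (if present) is locked in a socket: lugs dropped into the notches (((horizontal distance between small_center and socket0 below 0.005 m and z of small_center in the frame of socket0 between -0.004 and 0.0035 m and angle between the x axis of small_center and the x axis of head, either way round below 0.2 rad and angle between small_center's own z axis and vertical below 0.15 rad) or (horizontal distance between small_center and socket1 below 0.005 m and z of small_center in the frame of socket1 between -0.004 and 0.0035 m and angle between the x axis of small_center and the x axis of head, either way round below 0.2 rad and angle between small_center's own z axis and vertical below 0.15 rad) or (horizontal distance between small_center and socket2 below 0.005 m and z of small_center in the frame of socket2 between -0.004 and 0.0035 m and angle between the x axis of small_center and the x axis of head, either way round below 0.2 rad and angle between small_center's own z axis and vertical below 0.15 rad))), for 0.2 s.
3. the tip of the medium probe (if present) has been dipped at least 20 mm below the beaker's rim (horizontal distance between medium_center and beaker_center below 0.022 m and z of medium_center in the frame of beaker_center below 0.0705 m and angle between medium_center's own z axis and vertical below 0.5 rad), for 0.1 s.
4. the medium probe (if present) is locked in a socket: lugs dropped into the notches (((horizontal distance between medium_center and socket0 below 0.005 m and z of medium_center in the frame of socket0 between -0.004 and 0.0035 m and angle between the x axis of medium_center and the x axis of head, either way round below 0.2 rad and angle between medium_center's own z axis and vertical below 0.15 rad) or (horizontal distance between medium_center and socket1 below 0.005 m and z of medium_center in the frame of socket1 between -0.004 and 0.0035 m and angle between the x axis of medium_center and the x axis of head, either way round below 0.2 rad and angle between medium_center's own z axis and vertical below 0.15 rad) or (horizontal distance between medium_center and socket2 below 0.005 m and z of medium_center in the frame of socket2 between -0.004 and 0.0035 m and angle between the x axis of medium_center and the x axis of head, either way round below 0.2 rad and angle between medium_center's own z axis and vertical below 0.15 rad))), for 0.2 s.
5. the tip of the large probe (if present) has been dipped at least 20 mm below the beaker's rim (horizontal distance between large_center and beaker_center below 0.022 m and z of large_center in the frame of beaker_center below 0.0705 m and angle between large_center's own z axis and vertical below 0.5 rad), for 0.1 s.
6. the large probe (if present) is locked in a socket: lugs dropped into the notches (((horizontal distance between large_center and socket0 below 0.005 m and z of large_center in the frame of socket0 between -0.004 and 0.0035 m and angle between the x axis of large_center and the x axis of head, either way round below 0.2 rad and angle between large_center's own z axis and vertical below 0.15 rad) or (horizontal distance between large_center and socket1 below 0.005 m and z of large_center in the frame of socket1 between -0.004 and 0.0035 m and angle between the x axis of large_center and the x axis of head, either way round below 0.2 rad and angle between large_center's own z axis and vertical below 0.15 rad) or (horizontal distance between large_center and socket2 below 0.005 m and z of large_center in the frame of socket2 between -0.004 and 0.0035 m and angle between the x axis of large_center and the x axis of head, either way round below 0.2 rad and angle between large_center's own z axis and vertical below 0.15 rad))), for 0.2 s.
7. the beaker stands on the drip mat (horizontal distance between beaker_center and mat_top below 0.025 m and z of beaker_center in the frame of mat_top between 0.031 and 0.039 m and angle between beaker_center's own z axis and vertical below 0.1 rad), for 0.2 s.
At the end, for the whole second after the job is handed in: Every probe present hangs locked in a socket: within 5 mm of its axis, centre under 3.5 mm above the socket point, handle within 0.2 rad of the head's x axis, at rest. The beaker stands upright on the mat, within 25 mm of its centre (all of step 7 and ((horizontal distance between small_center and socket0 below 0.005 m and z of small_center in the frame of socket0 between -0.004 and 0.0035 m and angle between the x axis of small_center and the x axis of head, either way round below 0.2 rad and angle between small_center's own z axis and vertical below 0.15 rad) or (horizontal distance between small_center and socket1 below 0.005 m and z of small_center in the frame of socket1 between -0.004 and 0.0035 m and angle between the x axis of small_center and the x axis of head, either way round below 0.2 rad and angle between small_center's own z axis and vertical below 0.15 rad) or (horizontal distance between small_center and socket2 below 0.005 m and z of small_center in the frame of socket2 between -0.004 and 0.0035 m and angle between the x axis of small_center and the x axis of head, either way round below 0.2 rad and angle between small_center's own z axis and vertical below 0.15 rad)) and ((horizontal distance between medium_center and socket0 below 0.005 m and z of medium_center in the frame of socket0 between -0.004 and 0.0035 m and angle between the x axis of medium_center and the x axis of head, either way round below 0.2 rad and angle between medium_center's own z axis and vertical below 0.15 rad) or (horizontal distance between medium_center and socket1 below 0.005 m and z of medium_center in the frame of socket1 between -0.004 and 0.0035 m and angle between the x axis of medium_center and the x axis of head, either way round below 0.2 rad and angle between medium_center's own z axis and vertical below 0.15 rad) or (horizontal distance between medium_center and socket2 below 0.005 m and z of medium_center in the frame of socket2 between -0.004 and 0.0035 m and angle between the x axis of medium_center and the x axis of head, either way round below 0.2 rad and angle between medium_center's own z axis and vertical below 0.15 rad)) and ((horizontal distance between large_center and socket0 below 0.005 m and z of large_center in the frame of socket0 between -0.004 and 0.0035 m and angle between the x axis of large_center and the x axis of head, either way round below 0.2 rad and angle between large_center's own z axis and vertical below 0.15 rad) or (horizontal distance between large_center and socket1 below 0.005 m and z of large_center in the frame of socket1 between -0.004 and 0.0035 m and angle between the x axis of large_center and the x axis of head, either way round below 0.2 rad and angle between large_center's own z axis and vertical below 0.15 rad) or (horizontal distance between large_center and socket2 below 0.005 m and z of large_center in the frame of socket2 between -0.004 and 0.0035 m and angle between the x axis of large_center and the x axis of head, either way round below 0.2 rad and angle between large_center's own z axis and vertical below 0.15 rad)) and linear speed of each of probe_small, probe_medium, probe_large, beaker below 0.02 m/s); the robot touches nothing.
It fails at once if a bystander on the bench is moved by more than 30 mm (distance of any of amber_bottle, flask, sample_jar, cream_jar, spatula, wash_bottle, dish from where it was at the start of the episode above 0.03 m).
It fails at once if a probe is pressed against the beaker with more than 15 N (contact force between any of probe_small, probe_medium, probe_large and beaker above 15 N).
Of probe_small, probe_medium, probe_large only 2 to 3 are there at a start; the rules pass over those that are not, and their reading is None.
At some moment in a run one of beaker may be knocked a few centimetres aside while the robot is not near it.
It also fails if it takes over 210 s, if anything falls off the work surface, if the arm or the gripper's body presses on something with over 40 N, if the wrist force passes 120 N, or if a joint passes its speed limit or range.

## Working session

There is one attempt and no reset: what is moved stays moved. The work goes in short steps, Python scripts to look and compute and a shell command to move; the robot and the scene stay as the last step left them, time stands still between calls to the robot, and variables do not carry over. Pictures are saved under pics/ and viewed, and the job is handed in when it is done.

```bash
mkdir -p pics; ls
cat > h.py <<'E'
import numpy as np, cv2, sys
from plant import status, imaging, robot
def snap(n,f=None):
    s=imaging.snapshot(n)
    if f: cv2.imwrite('pics/'+f+'.png',cv2.cvtColor(s['frame'],cv2.COLOR_RGB2BGR))
    return s
def ray(s,u,v):
    K,R,t=map(np.array,(s['K'],s['R'],s['t'])); c=-R.T@t
    d=R.T@np.linalg.inv(K)@np.array([u,v,1.]); return c,d
def plane(s,u,v,z):
    c,d=ray(s,u,v); return c+d*(z-c[2])/d[2]
def proj(s,X):
    p=np.array(s['K'])@(np.array(s['R'])@np.array(X)+np.array(s['t'])); return p[:2]/p[2]
E
python3 - <<'E'
from h import *
import pickle
d={n:snap(n,n+'0') for n in ('scene','top','wrist')}
pickle.dump(d,open('s0.pkl','wb'))
for n in d: print(n, -np.array(d[n]['R']).T@d[n]['t'], np.array(d[n]['R']).round(3).tolist(), d[n]['K'][0][0])
print(status.get_state())
E
```

```text
pics
scene [1.17969188 0.57632107 0.93161685] [[-0.678, 0.735, -0.019], [0.52, 0.461, -0.719], [-0.519, -0.497, -0.695]] 464.58895782844746
top [ 0.2813117  -0.02817705  1.39504158] [[-0.048, -0.999, -0.003], [-0.978, 0.048, -0.204], [0.204, -0.007, -0.979]] 480.2125982563418
wrist [ 0.28595785 -0.47503208  0.38463846] [[0.396, -0.918, -0.001], [-0.888, -0.383, 0.255], [-0.235, -0.1, -0.967]] 343.429802182245
{'t': 0.15, 'q': array([-7.04539484e+01,  1.72086795e+01,  8.71700779e+01, -1.15562068e-04,
        7.56704643e+01, -3.81666237e+00]), 'joint_vel': array([ 0.02541557, -0.05077895, -0.07229969,  0.04729789,  0.04026053,
       -0.00011156]), 'joint_torque': array([ 9.48044981e-04, -5.31963480e+01, -3.52824247e+01,  7.08224438e-02,
        2.36293970e-02, -7.72801445e-05]), 'ee_pos': array([ 0.21802157, -0.50471061,  0.17492835]), 'ee_rot': array([-1.79950880e+02, -3.16470388e-03,  2.33627413e+01]), 'contact_force': array([-0.11439954,  0.61405793,  0.16000995]), 'ft_torque': array([0.00655822, 0.0393175 , 0.06947702]), 'finger_gap': 0.09390357957933121}
```

View pics/scene0.png

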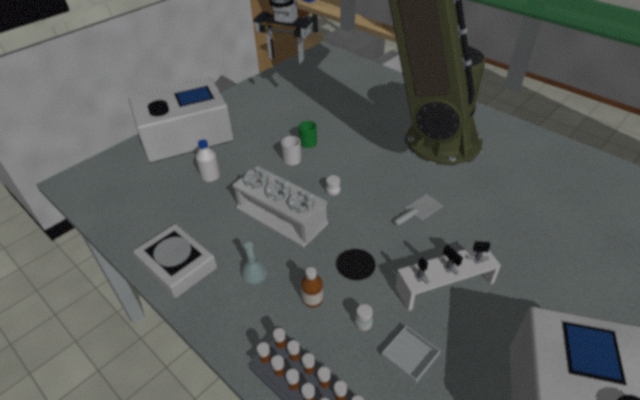

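View pics/top0.png

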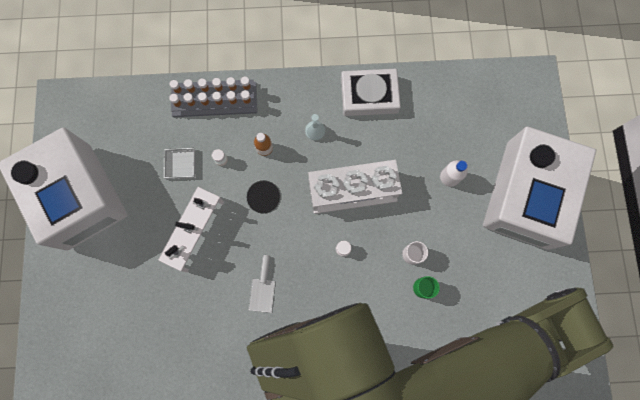

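View pics/wrist0.png

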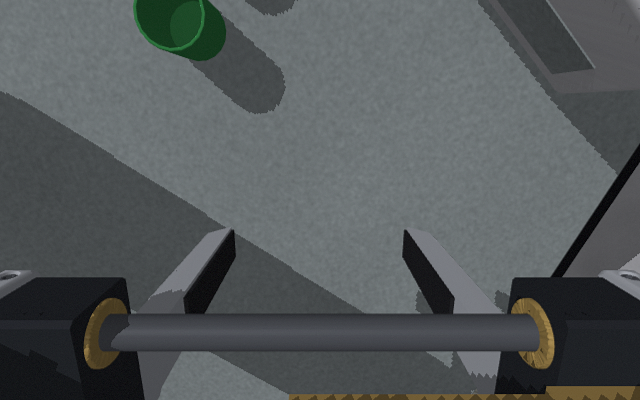

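The top view shows the rack at (190,228), head at (355,187), mat at (263,197), white beaker at (415,252) and green look-alike at (426,287). I'll enlarge these areas next.

Run:
```python
import cv2,numpy as np
a=cv2.imread('pics/top0.png')
c1=cv2.resize(a[175:275,150:290],None,fx=5,fy=5,interpolation=cv2.INTER_CUBIC)
c2=cv2.resize(a[150:310,300:450],None,fx=3.7,fy=3.7,interpolation=cv2.INTER_CUBIC)
cv2.imwrite('pics/c1.png',c1);cv2.imwrite('pics/c2.png',c2)
b=cv2.imread('pics/scene0.png')
cv2.imwrite('pics/c3.png',cv2.resize(b[225:310,385:510],None,fx=6,fy=6,interpolation=cv2.INTER_CUBIC))
```

```text
(no output)
```

View pics/c1.png

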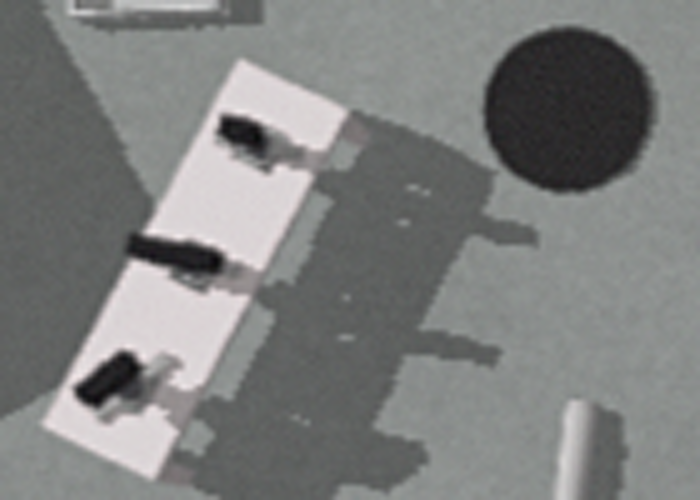

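View pics/c2.png

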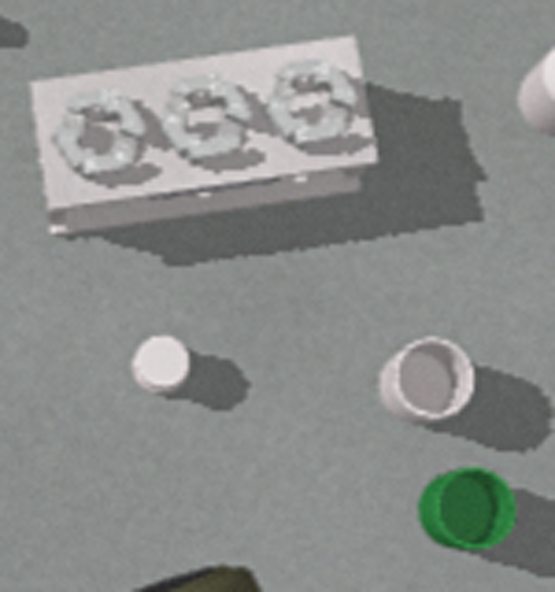

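View pics/c3.png

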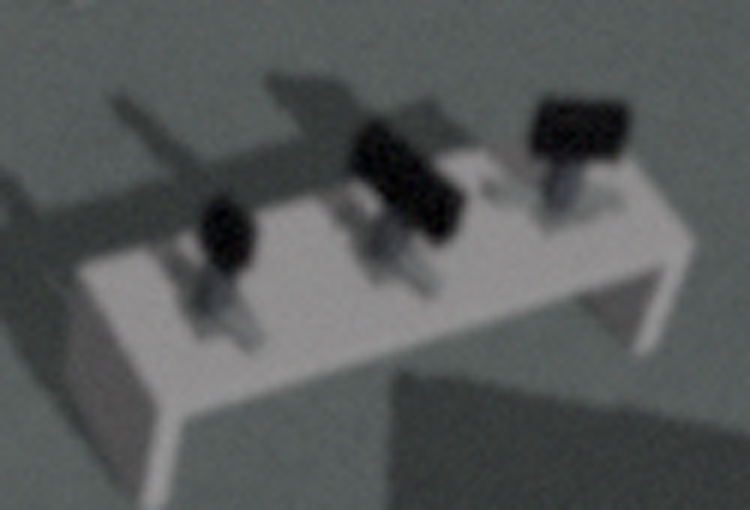

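Candidates for the beaker: the white open cup at (415,252), the green cup at (426,287), and the solid-topped white jar at (343,248). The crop shows the first is white, open and of the right shape, so it is the beaker. The green cup is excluded by the task and the third is the cream jar.

Probes in the rack: small at (198,202), large in the middle at (186,226), medium at (172,250). All three are present. Next I measure their positions.

```bash
cat >> h.py <<'E'
def comps(mask,amin,amax):
    n,l,st,ce=cv2.connectedComponentsWithStats(mask.astype(np.uint8))
    return [(ce[i],st[i],l==i) for i in range(1,n) if amin<=st[i][4]<=amax]
def tri(s1,p1,s2,p2):
    c1,d1=ray(s1,*p1);c2,d2=ray(s2,*p2);d1=d1/np.linalg.norm(d1);d2=d2/np.linalg.norm(d2)
    A=np.stack([d1,-d2],1);k=np.linalg.lstsq(A,c2-c1,rcond=None)[0]
    a=c1+k[0]*d1;b=c2+k[1]*d2;return (a+b)/2,np.linalg.norm(a-b)
def go(x,y,z,yaw,st=None):
    """print row needed to reach x,y,z(m),yaw(deg) from current pose, tool-down"""
    from scipy.spatial.transform import Rotation as Ro
    st=st or status.get_state()
    R=Ro.from_euler('xyz',st['ee_rot'],degrees=True).as_matrix()
    d=R.T@(np.array([x,y,z])-st['ee_pos'])*1000
    t=-(yaw-st['ee_rot'][2]); t=(t+180)%360-180
    q1=np.degrees(np.arctan2(y,x)); q6=(q1+90-yaw+180)%360-180
    print('row x,y,z,turn:',d.round(1),round(t,1),'rows: %.1f'%max(np.linalg.norm(d)/62.5,abs(t)/10.7),'q6~%.0f'%q6,'r=%.3f'%np.hypot(x,y))
E
python3 - <<'E'
from h import *
import pickle
d=pickle.load(open('s0.pkl','rb'));T,S=d['top'],d['scene']
f=T['frame'].astype(int);dark=f.max(2)<55
m=np.zeros(dark.shape,bool);m[190:275,155:225]=1
for c,s,l in comps(dark&m,15,400):
    r=cv2.minAreaRect(np.argwhere(l)[:,::-1].astype(np.float32)); print('top handle',c.round(1),s,r, plane(T,*c,.113).round(4))
g=S['frame'].astype(int);dk=g.max(2)<45
m=np.zeros(dk.shape,bool);m[235:275,410:500]=1
for c,s,l in comps(dk&m,15,600):
    print('scene handle',c.round(1),s,plane(S,*c,.113).round(4))
m=np.zeros(dark.shape,bool);m[170:225,235:290]=1
for c,s,l in comps(dark&m,300,3000): print('mat',c,s,plane(T,*c,.004).round(4))
m=np.zeros(dk.shape,bool);m[240:290,325:385]=1
for c,s,l in comps((g.max(2)<50)&m,300,3000): print('mat S',c,s,plane(S,*c,.004).round(4))
# beaker: white blob in top
w=(f.min(2)>150);m=np.zeros(dark.shape,bool);m[232:272,395:435]=1
for c,s,l in comps(w&m,50,3000): print('beaker',c,s,plane(T,*c,.07).round(4))
E
```

```text
top handle [198.2 201.4] [194 199   9   6  37] ((198.25001525878906, 201.25001525878906), (8.854375839233398, 4.110960960388184), 18.43494987487793) [0.5648 0.2816 0.113 ]
top handle [184.6 225.5] [176 222  18   8  74] ((184.40402221679688, 225.52798461914062), (17.799104690551758, 4.293251037597656), 10.30484676361084) [0.4998 0.3181 0.113 ]
top handle [171.6 250.6] [166 246  12  10  64] ((171.5487823486328, 251.0609893798828), (5.77842903137207, 12.337726593017578), 51.34019470214844) [0.4337 0.3524 0.113 ]
scene handle [481.  246.3] [474 242  16  11 141] [0.4324 0.3549 0.113 ]
scene handle [451.6 254.3] [443 245  19  20 199] [0.4977 0.3177 0.113 ]
scene handle [422.1 263.4] [418 257   9  14  88] [0.5638 0.2828 0.113 ]
mat [262.83706468 196.55597015] [247 181  33  32 804] [0.5941 0.1163 0.004 ]
mat S [355.25053079 263.99681529] [336 249  39  31 942] [0.5956 0.1194 0.004 ]
beaker [414.09859155 252.27230047] [402 241  26  22 213] [ 0.4016 -0.303   0.07  ]
```

Run:
```python
from h import *
import pickle
d=pickle.load(open('s0.pkl','rb'));T,S=d['top'],d['scene']
for p in [(311,173),(395,161),(402,193),(314,206)]: print(plane(T,*p,.1).round(4))
hc=plane(T,356,183,.105);print(hc)
yaw=0
go(hc[0]-.075,hc[1],.27,0)
go(.40-.075,-.303,.25,0)
```

```text
[ 0.6332 -0.0297  0.1   ]
[ 0.6564 -0.2664  0.1   ]
[ 0.5637 -0.2782  0.1   ]
[ 0.539  -0.0335  0.1   ]
[ 0.59712981 -0.15263456  0.105     ]
row x,y,z,turn: [ 418.8 -202.7  -94.9] 23.4 rows: 7.6 q6~74 r=0.544
row x,y,z,turn: [ 178.2 -142.8  -74.9] 23.4 rows: 3.8 q6~47 r=0.444
```

```bash
python3 -m crank '[[1,0,0,-90,0],[1,0,0,-95,0],[1,60,-29,-95,4],[1,120,-58,-95,8],[1,180,-87,-95,12],[1,240,-116,-95,16],[1,300,-145,-95,20],[1,360,-174,-95,23.4],[1,419,-203,-95,23.4],[1,419,-203,-95,23.4],[1,419,-203,-95,23.4]]'
python3 - <<'E'
from h import *
import pickle
s=snap('wrist','w1');pickle.dump(s,open('w1.pkl','wb'));print(status.get_state()['ee_pos'],status.get_state()['ee_rot'])
E
```

```text
t: 1.52
ee_pos: [0.5229, -0.151, 0.2697]
ee_rot: [-180.0, 0.1, 0.1]
contact_force: [-0.5, -0.6, 0.8]
finger_gap: 0.0937
[ 0.52221343 -0.15206831  0.26991643] [-1.79990708e+02  4.95930207e-02  4.07749160e-02]
```

View pics/w1.png

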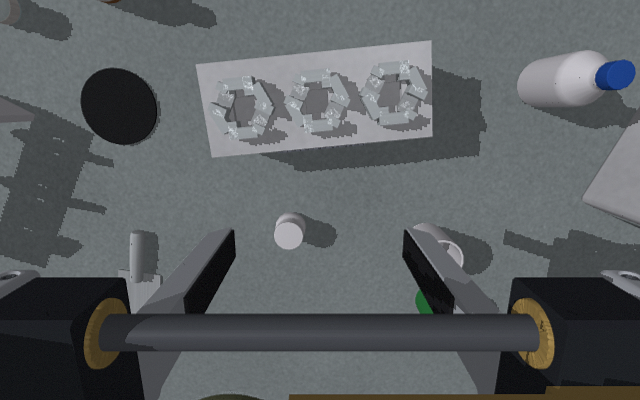

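The wrist view shows the head at (200-435, 40-155), with rings near (243,106), (318,100) and (395,93), and the mat at (119,106).

Run:
```python
import cv2
a=cv2.imread('pics/w1.png')
cv2.imwrite('pics/w1c.png',cv2.resize(a[30:165,190:440],None,fx=3.2,fy=3.2,interpolation=cv2.INTER_CUBIC))
```

```text
(no output)
```

View pics/w1c.png

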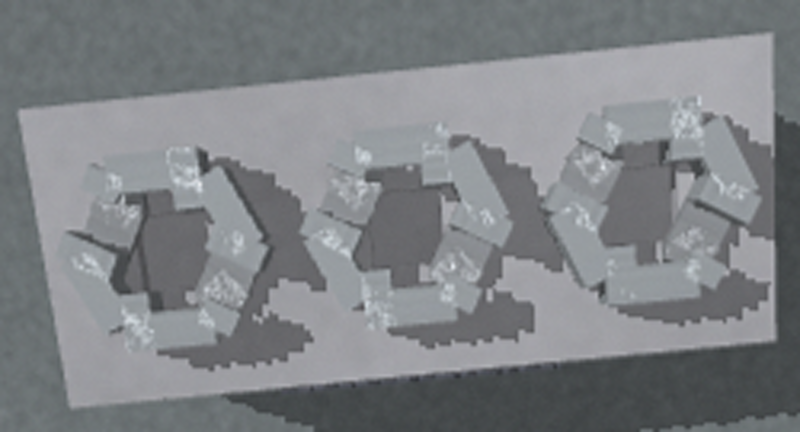

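Run:
```python
from h import *
import pickle
s=pickle.load(open('w1.pkl','rb'))
P=[(x/3.2+190,y/3.2+30) for x,y in [(20,110),(773,34),(776,341),(70,407)]]
f=s['frame'].astype(int)
sub=f[30:165,190:440]; print(sub[5,5],sub[40,30],sub[100,200],sub[60,60])
# line fits for edges from brightness mask
br=(f.min(2)>118).astype(np.uint8); br[:, :185]=0;br[:,445:]=0;br[165:]=0;br[:30]=0
br=cv2.morphologyEx(br,cv2.MORPH_CLOSE,np.ones((9,9)))
cs,_=cv2.findContours(br,cv2.RETR_EXTERNAL,cv2.CHAIN_APPROX_NONE);c=max(cs,key=cv2.contourArea)
q=cv2.approxPolyDP(cv2.convexHull(c),6,True)[:,0];print(q.tolist(),[(round(a),round(b)) for a,b in P])
for z in (.08,.085,.09):
    W=np.array([plane(s,*p,z) for p in P])
    print(z,[round(float(np.linalg.norm(W[i]-W[(i+1)%4])),4) for i in range(4)],W.mean(0).round(4),
      [round(float(np.degrees(np.arctan2(*(v[1],v[0])))),1) for v in (W[0]-W[1],W[3]-W[2],W[0]-W[3],W[1]-W[2])])
# rings: outer centre guess
for p in [(165,248),(408,228),(655,203)]:
    u=(p[0]/3.2+190,p[1]/3.2+30); print(plane(s,*u,.11).round(4))
# mat
m=(f.max(2)<60).astype(np.uint8);m[160:]=0;m[:,170:]=0
for c,st,l in comps(m,1000,9999): print('mat',c,st,plane(s,*c,.004).round(4))
```

```text
[106 111 114] [160 160 165] [160 161 166] [147 152 156]
[[431, 40], [431, 136], [211, 156], [196, 64]] [(196, 64), (432, 41), (432, 137), (212, 157)]
0.08 [0.256, 0.1023, 0.2567, 0.1021] [ 0.6015 -0.1487  0.08  ] [95.5, 95.4, 5.1, 5.5]
0.085 [0.2528, 0.101, 0.2535, 0.1009] [ 0.6015 -0.1487  0.085 ] [95.5, 95.4, 5.1, 5.5]
0.09 [0.2496, 0.0997, 0.2503, 0.0996] [ 0.6014 -0.1487  0.09  ] [95.5, 95.4, 5.1, 5.5]
[ 0.5949 -0.07    0.11  ]
[ 0.6013 -0.1491  0.11  ]
[ 0.6092 -0.2286  0.11  ]
mat [118.64199956 105.85832788] [  81   68   76   77 4581] [0.5962 0.1176 0.004 ]
```

Head: the plate fits 250 mm at z = 0.09. Its centre is (0.6014, -0.1488) with yaw about 5.3°, and the ring centres agree to 0.5 mm. The mat is at (0.595, 0.118). Next I look at the rack.

Run:
```python
from h import *
go(.477,.247,.27,72)
```

```text
row x,y,z,turn: [ -44.9 -399.1    0. ] -72.0 rows: 6.7 q6~45 r=0.537
```

```bash
python3 -m crank '[[0,-6,-57,0,-10],[0,-13,-114,0,-20],[0,-19,-171,0,-30],[0,-26,-228,0,-40],[0,-32,-285,0,-50],[0,-38,-342,0,-60],[0,-45,-399,0,-70],[0,-45,-399,0,-72],[0,-45,-399,0,-72],[0,-45,-399,0,-72]]'
python3 - <<'E'
from h import *
import pickle
s=snap('wrist','w2');pickle.dump(s,open('w2.pkl','wb'));print(status.get_state()['ee_pos'],status.get_state()['ee_rot'])
E
```

```text
t: 2.82
ee_pos: [0.4779, 0.2451, 0.2705]
ee_rot: [180.0, -0.0, 71.8]
contact_force: [-0.9, -0.4, -0.7]
finger_gap: 0.0468
[0.47792105 0.24527588 0.27055352] [ 1.79984163e+02 -6.48668654e-03  7.17870928e+01]
```

View pics/w2.png

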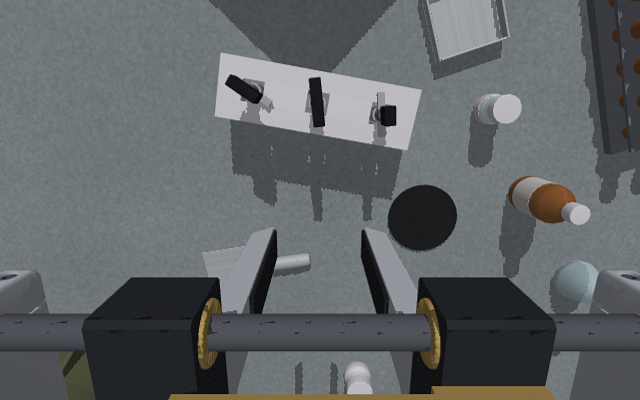

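Wrist view: medium handle at (243,89), large at (317,101), small at (388,115). The lugs are visible beside each stem.

Run:
```python
from h import *
import pickle
s=pickle.load(open('w2.pkl','rb'));f=s['frame']
cv2.imwrite('pics/w2c.png',cv2.resize(cv2.cvtColor(f,cv2.COLOR_RGB2BGR)[45:160,205:430],None,fx=3.5,fy=3.5,interpolation=cv2.INTER_CUBIC))
m=(f.max(2)<60);k=np.zeros(m.shape,bool);k[60:135,215:410]=1
for c,st,l in comps(m&k,60,2000):
    pts=np.argwhere(l)[:,::-1]
    W=np.array([plane(s,*p,.12)[:2] for p in pts]);r=cv2.minAreaRect((W*1000).astype(np.float32))
    e=np.linalg.svd(W-W.mean(0))[2][0]
    print(c.round(1),st,'z.113',plane(s,*c,.113).round(4),[np.round(x,1) for x in r],'pca yaw',np.degrees(np.arctan2(e[1],e[0])).round(1)%180)
```

```text
[243.9  89.1] [225  75  38  29 491] z.113 [0.4337 0.3558 0.113 ] [array([434.6, 355.1]), array([14. , 37.3]), np.float64(41.3)] pca yaw 129.5
[316.5 102. ] [309  78  16  49 567] z.113 [0.5001 0.3205 0.113 ] [array([499.9, 320.1]), array([47.9, 12.3]), np.float64(78.5)] pca yaw 77.6
[387.  115.5] [375 106  21  20 326] z.113 [0.5656 0.2846 0.113 ] [array([562.3, 285.6]), array([19.4, 20.4]), np.float64(75.0)] pca yaw 96.7
```

View pics/w2c.png

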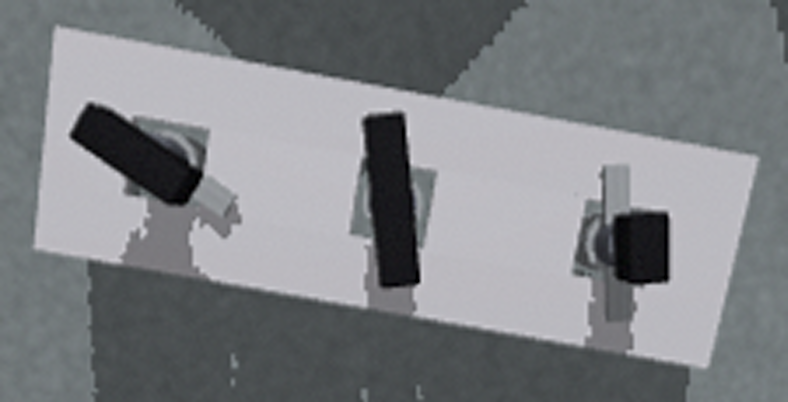

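Run:
```python
from h import *
import pickle
s=pickle.load(open('w2.pkl','rb'))
g=lambda x,y,z:plane(s,x/3.5+205,y/3.5+45,z)
a,b=g(616,166,.076),g(619,320,.0735);print('small lug',a.round(4),b.round(4),((a+b)/2).round(4),np.degrees(np.arctan2(*(a-b)[[1,0]])),np.linalg.norm(a-b))
# small handle top face corners z=.126
q=[g(616,213,.126),g(667,213,.126),g(669,283,.126),g(617,283,.126)]
print(np.mean([x for x in q],0).round(4),np.linalg.norm(q[0]-q[1]),np.linalg.norm(q[1]-q[2]))
c=(s['frame'].max(2)<60)
# bright part of rack corner->centre
R=np.mean([g(*p,.07) for p in [(55,27),(758,157),(709,367),(35,248)]],0);print('rack c',R.round(4))
go(.565,.2838,.17,75)
```

```text
small lug [0.5724 0.308  0.076 ] [0.5605 0.2601 0.0735] [0.5664 0.2841 0.0748] 76.07322271671278 0.04944140703743822
[0.5646 0.2849 0.126 ] 0.014534040422958439 0.019638910516613338
rack c [0.5006 0.3197 0.07  ]
row x,y,z,turn: [ 63.8  70.6 100.6] -3.2 rows: 2.2 q6~42 r=0.632
```

Run:
```python
from h import *
go(.5655,.2845,.097,75.5)
```

```text
row x,y,z,turn: [ 64.6  70.9 173.6] -3.7 rows: 3.2 q6~41 r=0.633
```

```bash
python3 -m crank '[[0,32,35,0,-3.7],[0,64.5,71,50,-3.7],[0,64.5,71,100,-3.7],[0,64.5,71,125,-3.7],[0,64.5,71,125,-3.7],[0,64.5,71,125,-3.7]]'
python3 - <<'E'
from h import *
s=snap('wrist','w3');st=status.get_state();print(st['ee_pos'],st['ee_rot']);go(.5655,.2845,.097,75.5)
E
```

```text
t: 3.62
ee_pos: [0.5658, 0.2857, 0.1472]
ee_rot: [179.9, -0.1, 75.6]
contact_force: [-0.3, -0.3, 0.7]
finger_gap: 0.0473
[0.56579259 0.28590566 0.14745105] [ 1.79867631e+02 -1.05214621e-01  7.56182102e+01]
row x,y,z,turn: [-1.5 -0.1 50.4] 0.1 rows: 0.8 q6~41 r=0.633
```

View pics/w3.png

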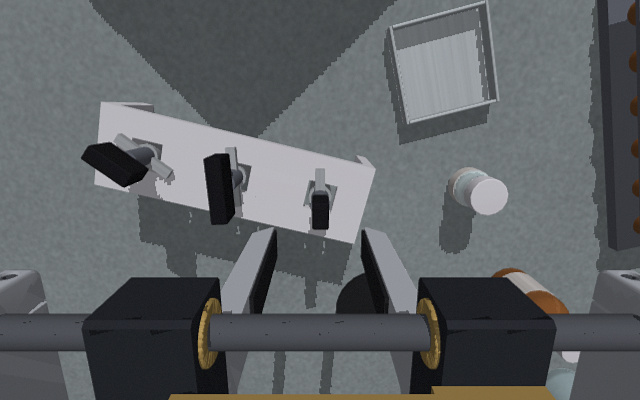

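The small handle at (320,210) lies midway between the fingers (276–362) and is aligned, so I descend and grip.

```bash
python3 -m crank '[[0,-1,0,25,0],[0,-1,0,50,0],[0,-1,0,50,0],[-1,-1,0,50,0],[-1,-1,0,50,0],[-1,-1,0,50,0],[-1,-1,0,50,0],[-1,-1,0,50,0]]'; python3 -c "
from h import *
st=status.get_state();print(st['ee_pos'],st['ee_rot'],st['finger_gap'],st['contact_force'])"
```

```text
t: 4.68
ee_pos: [0.5651, 0.2852, 0.0962]
ee_rot: [179.9, -0.0, 75.7]
contact_force: [-0.1, -1.2, 5.9]
finger_gap: 0.0016
[0.56510929 0.28520306 0.09620679] [ 1.79937652e+02 -4.64283305e-02  7.56664601e+01] 0.001646953426084221 [-0.12292011 -1.18638914  5.91146715]
```

The fingers shut to 1.6 mm, so they aren't holding the 12 mm handle. I need to see why.

Run:
```python
from h import *
s=snap('wrist','w4');S=snap('scene','s4')
b=cv2.imread('pics/s4.png')
cv2.imwrite('pics/s4c.png',cv2.resize(b[175:325,370:520],None,fx=4,fy=4,interpolation=cv2.INTER_CUBIC))
```

```text
(no output)
```

View pics/w4.png

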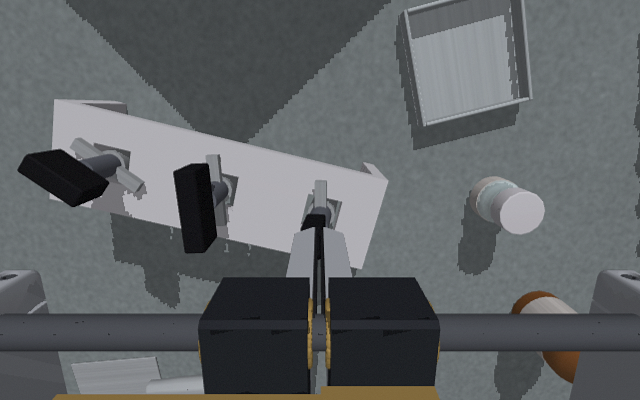

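View pics/s4c.png

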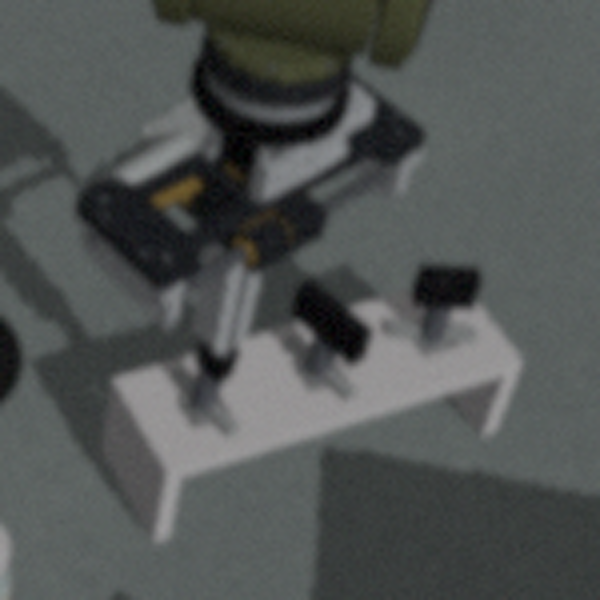

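Run:
```python
from h import *
s=snap('wrist','w5');T=snap('top','t5');st=status.get_state()
p=st['ee_pos'];print(p, -np.array(s['R']).T@s['t'])
print('TCP px',proj(s,p),'handle top centre expect',proj(s,[.5655,.2845,.126]),proj(s,[.5655,.2845,.100]))
a=cv2.imread('pics/w5.png');cv2.imwrite('pics/w5c.png',cv2.resize(a[160:300,250:390],None,fx=4,fy=4,interpolation=cv2.INTER_CUBIC))
a=cv2.imread('pics/t5.png');cv2.imwrite('pics/t5c.png',cv2.resize(a[150:290,130:270],None,fx=4,fy=4,interpolation=cv2.INTER_CUBIC))
```

```text
[0.56541178 0.28536445 0.09652602] [0.5831084  0.35741065 0.30642413]
TCP px [319.17533612 225.32640514] handle top centre expect [319.87867179 244.18204875] [319.66355194 228.36191664]
```

View pics/w5c.png

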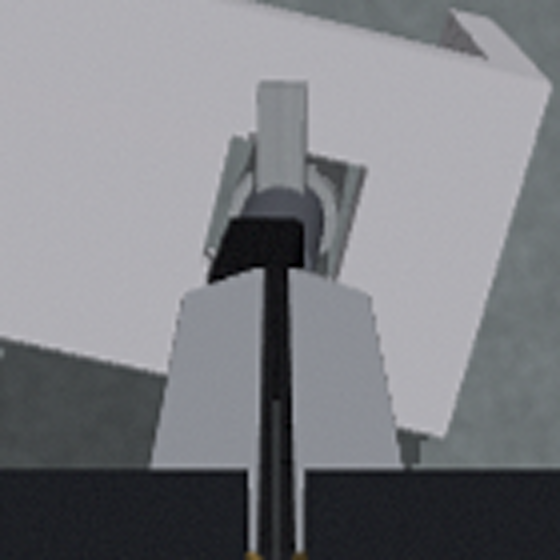

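View pics/t5c.png

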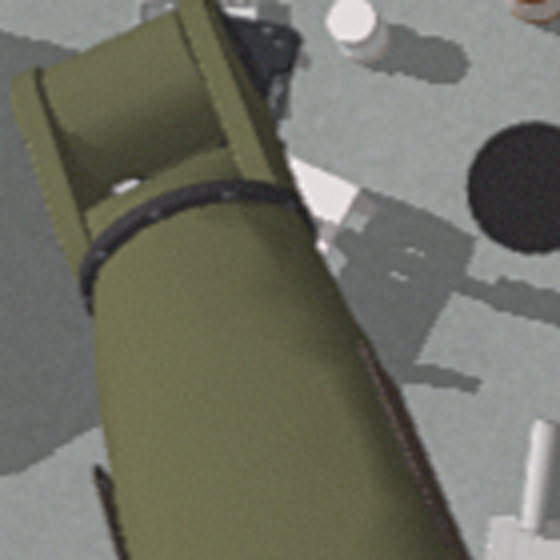

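The views are ambiguous about the fingertip height. I'll lift a little and look again.

```bash
python3 -m crank '[[-1,0,0,-15,0],[-1,0,0,-30,0],[-1,0,0,-40,0],[-1,0,0,-40,0]]'
python3 - <<'E'
from h import *
s=snap('wrist','w6');S=snap('scene','s6')
b=cv2.imread('pics/s6.png')
cv2.imwrite('pics/s6c.png',cv2.resize(b[175:325,370:520],None,fx=4,fy=4,interpolation=cv2.INTER_CUBIC))
E
```

```text
t: 5.38
ee_pos: [0.5651, 0.2852, 0.1364]
ee_rot: [179.9, -0.1, 75.7]
contact_force: [-0.9, 0.8, -0.8]
finger_gap: 0.0007
```

View pics/w6.png

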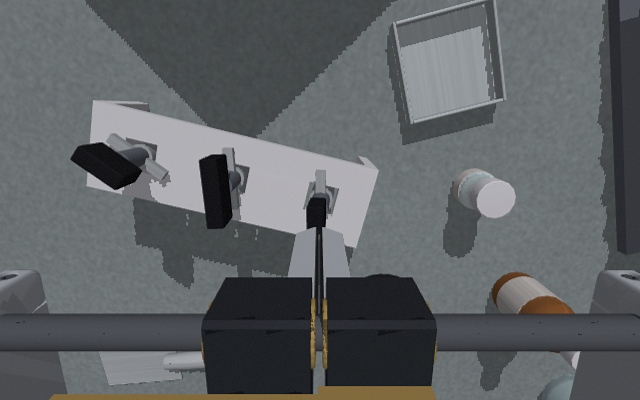

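View pics/s6c.png

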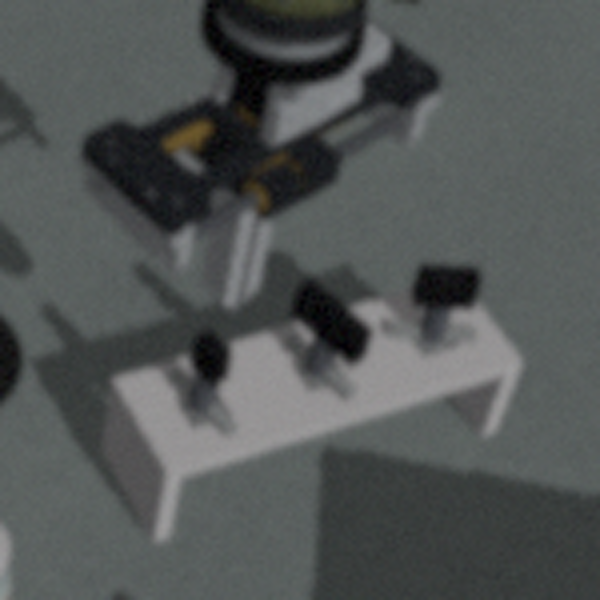

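Run:
```python
from h import *
import pickle
S=pickle.load(open('s0.pkl','rb'))['scene'];p=status.get_state()['ee_pos']
print(proj(S,p))
for dz in (0,.01,.02,.03): print(dz,proj(S,p+[0,0,dz]))
for k in (-.02,-.01,.01,.02): a=np.radians(75.6);print(k,proj(S,p+k*np.array([np.cos(a),np.sin(a),0])))
```

```text
[423.99934509 257.79597348]
0 [423.99934509 257.79597348]
0.01 [424.59560602 254.86402446]
0.02 [425.20012264 251.89148033]
0.03 [425.81306761 248.87749213]
-0.02 [417.91998021 251.96157086]
-0.01 [420.9415429  254.86138254]
0.01 [427.09404267 260.76597315]
0.02 [430.22630746 263.77202629]
```

Both the wrist view (pad spacing implies a depth of about 0.19, not 0.22) and the scene view put the visible fingertips about 25–30 mm above the reported TCP. The fingers therefore closed over the top of the handle. I'll open and go lower in stages, watching the force.

```bash
python3 -m crank '[[0,0,0,0,0],[0,0,0,0,0],[0,0,0,0,0],[0,0,0,0,0],[0,-0.5,0.5,20,0],[0,-0.5,0.5,40,0],[0,-0.5,0.5,52,0],[0,-0.5,0.5,52,0]]'
python3 - <<'E'
from h import *
s=snap('wrist','w7');S=snap('scene','s7')
b=cv2.imread('pics/s7.png')
cv2.imwrite('pics/s7c.png',cv2.resize(b[175:325,370:520],None,fx=4,fy=4,interpolation=cv2.INTER_CUBIC))
E
```

```text
t: 6.48
ee_pos: [0.5648, 0.2843, 0.0828]
ee_rot: [-179.9, 0.0, 75.7]
contact_force: [0.4, -0.3, 0.5]
finger_gap: 0.0472
```

View pics/w7.png

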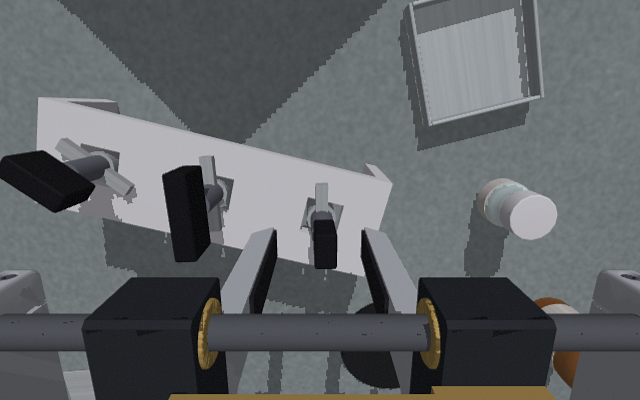

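View pics/s7c.png

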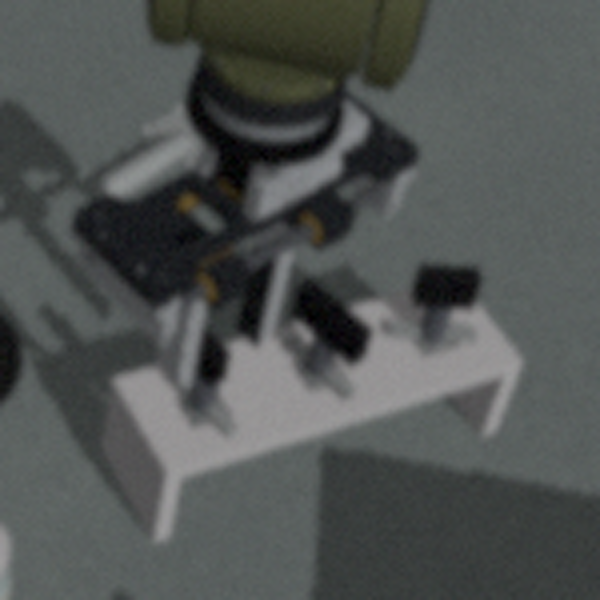

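Run:
```python
from h import *
s=snap('wrist');f=s['frame'];m=(f.max(2)<60);k=np.zeros(m.shape,bool);k[200:275,300:345]=1
for c,st,l in comps(m&k,60,4000):
    print(c,st,plane(s,*c,.113).round(4))
    w=plane(s,*c,.113);go(w[0],w[1],.072,75.7)
print(proj(s,status.get_state()['ee_pos']+[0,0,.04]))
```

```text
[317.16087751 243.77330896] [ 306  219   23   50 1094] [0.5641 0.2841 0.113 ]
row x,y,z,turn: [-0.8 -1.3 12.2] -0.0 rows: 0.2 q6~41 r=0.632
[319.42668146 250.48127262]
```

```bash
python3 -m crank '[[0,-0.5,0,12,0],[0,-0.5,0,12,0],[-1,-0.5,0,12,0],[-1,-0.5,0,12,0],[-1,-0.5,0,12,0],[-1,-0.5,0,12,0],[-1,-0.5,0,12,0],[-1,-0.5,0,12,0]]'
python3 - <<'E'
from h import *
s=snap('wrist','w8')
E
```

```text
t: 7.62
ee_pos: [0.565, 0.284, 0.0714]
ee_rot: [180.0, -0.0, 75.7]
contact_force: [1.1, 0.3, 0.7]
finger_gap: 0.0117
```

View pics/w8.png

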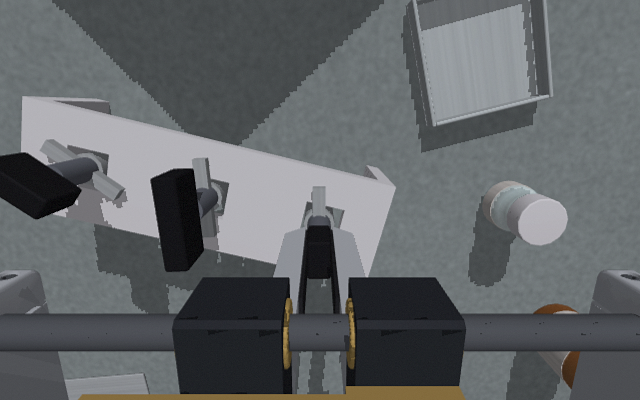

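Gripped: gap 11.7 mm on the 12 mm handle, with the probe centre about equal to TCP z − 1 mm. Next I lift and go look at the beaker.

Run:
```python
from h import *
go(.565,.284,.24,65.3);go(.368,-.376,.24,65.3)
```

```text
row x,y,z,turn: [   0.     0.  -168.6] 10.4 rows: 2.7 q6~51 r=0.632
row x,y,z,turn: [-688.2  -27.5 -168.6] 10.4 rows: 11.3 q6~-21 r=0.526
```

```bash
python3 -m crank '[[-1,0,0,-40,0],[-1,0,0,-90,0],[-1,0,0,-140,0],[-1,-40,-2,-168,3],[-1,-100,-4,-168,6],[-1,-160,-6,-168,9],[-1,-220,-9,-168,10.4],[-1,-280,-11,-168,10.4],[-1,-340,-14,-168,10.4],[-1,-400,-16,-168,10.4],[-1,-460,-18,-168,10.4],[-1,-520,-21,-168,10.4]]'; python3 -m crank '[[-1,-60,0,0,0],[-1,-120,-3,0,0],[-1,-168,-6,0,0],[-1,-168,-6,0,0],[-1,-168,-6,0,0]]';  python3 - <<'E'
from h import *
import pickle
s=snap('wrist','w9');pickle.dump(s,open('w9.pkl','wb'));st=status.get_state();print(st['ee_pos'],st['ee_rot'],st['contact_force'])
E
```

```text
t: 9.18
ee_pos: [0.4149, -0.2164, 0.2395]
ee_rot: [180.0, -0.0, 65.3]
contact_force: [0.2, -0.2, -1.0]
finger_gap: 0.012
t: 9.8
ee_pos: [0.3403, -0.3643, 0.2392]
ee_rot: [-180.0, -0.0, 65.3]
contact_force: [0.3, 0.3, -1.4]
finger_gap: 0.0116
[ 0.34057381 -0.36399865  0.23935302] [ 1.79997790e+02 -1.35024162e-02  6.53069203e+01] [-0.17277484  1.02143916 -1.06913802]
```

View pics/w9.png

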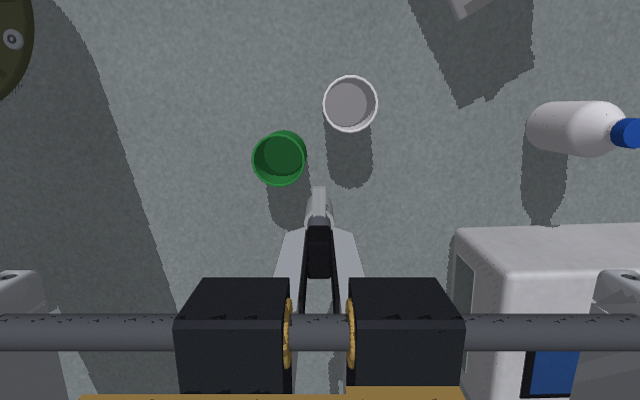

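The white beaker's rim is at (350,103) and the green look-alike is at (279,158).

```bash
cat >> h.py <<'E'
def beaker(s,box):
    f=s['frame'];x0,y0,x1,y1=box
    hsv=cv2.cvtColor(f,cv2.COLOR_RGB2HSV)
    g=cv2.GaussianBlur(f,(3,3),0).min(2); m=np.zeros(g.shape,np.uint8); m[y0:y1,x0:x1]=(g[y0:y1,x0:x1]>165)
    cs,_=cv2.findContours(m,cv2.RETR_EXTERNAL,cv2.CHAIN_APPROX_NONE)
    c=max(cs,key=cv2.contourArea)
    W=np.array([plane(s,*p[0],.07)[:2] for p in cv2.convexHull(c)]).astype(np.float32)
    (cx,cy),r=cv2.minEnclosingCircle(W*1000)
    print('beaker rim',round(cx/1000,4),round(cy/1000,4),'r',r,'bbox',cv2.boundingRect(c));return cx/1000,cy/1000
E
python3 - <<'E'
from h import *
import pickle
s=pickle.load(open('w9.pkl','rb'))
x,y=beaker(s,(315,65,390,140))
go(x,y,.2393,65.3); go(x,y,.0965,65.3)
E
```

```text
beaker rim 0.4024 -0.308 r 29.30548095703125 bbox (323, 75, 55, 57)
row x,y,z,turn: [76.7 32.8  0.1] 0.0 rows: 1.3 q6~-13 r=0.507
row x,y,z,turn: [ 76.6  32.8 142.9] 0.0 rows: 2.6 q6~-13 r=0.507
```

```bash
python3 -m crank '[[-1,40,17,0,0],[-1,76.7,33,0,0],[-1,76.7,33,20,0],[-1,76.7,33,50,0],[-1,76.7,33,80,0],[-1,76.7,33,110,0],[-1,76.7,33,130,0],[-1,76.7,33,143,0],[-1,76.7,33,143,0],[-1,76.7,33,143,0],[-1,76.7,33,143,0],[-1,76.7,33,143,0]]';  python3 - <<'E'
from h import *
s=snap('wrist','w10');st=status.get_state();print(st['ee_pos'],st['contact_force'])
E
```

```text
t: 11.35
ee_pos: [0.4024, -0.309, 0.0968]
ee_rot: [180.0, 0.0, 65.3]
contact_force: [-0.0, -0.5, -0.6]
finger_gap: 0.0118
[ 0.40227882 -0.30898964  0.09664172] [ 0.36288991 -0.52591946 -2.11738714]
```

View pics/w10.png

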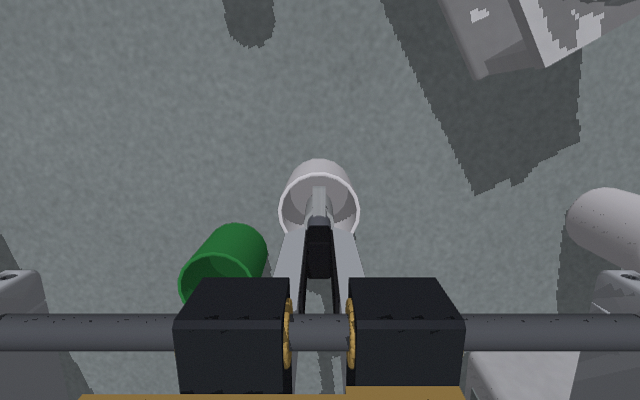

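The probe is in the beaker (rim around (318,205)) with no contact force. Next I lift it and go above socket0.

```bash
python3 - <<'E'
from h import *
go(.6088,-.2286,.2,65.3)
E
python3 -m crank '[[-1,0,0,-15,0],[-1,0,0,-40,0],[-1,0,0,-80,0],[-1,0,0,-120,0],[-1,0,0,-120,0],[-1,0,0,-120,0]]'
```

```text
row x,y,z,turn: [ 159.4  154.  -103.3] -0.0 rows: 3.9 q6~4 r=0.650
t: 12.15
ee_pos: [0.402, -0.3087, 0.2161]
ee_rot: [-180.0, -0.0, 65.3]
contact_force: [-0.1, -0.2, -1.4]
finger_gap: 0.0119
```

```bash
python3 -m crank '[[-1,40,38,0,0],[-1,80,77,0,0],[-1,120,116,0,0],[-1,159.5,154,5,0],[-1,159.5,154,16,0],[-1,159.5,154,16,0],[-1,159.5,154,16,0],[-1,159.5,154,16,0]]';  python3 - <<'E'
from h import *
import pickle
s=snap('wrist','w11');S=snap('scene','s11');pickle.dump((s,S),open('w11.pkl','wb'));st=status.get_state();print(st['ee_pos'],st['ee_rot']);go(.6088,-.2286,.16,65.3)
a=cv2.imread('pics/w11.png');cv2.imwrite('pics/w11c.png',cv2.resize(a[120:300,220:420],None,fx=3.2,fy=3.2,interpolation=cv2.INTER_CUBIC))
b=cv2.imread('pics/s11.png')
cv2.imwrite('pics/s11c.png',cv2.resize(b[100:240,200:360],None,fx=4,fy=4,interpolation=cv2.INTER_CUBIC))
print(proj(s,[.6088,-.2286,.11]))
E
```

```text
t: 13.15
ee_pos: [0.6083, -0.2291, 0.2013]
ee_rot: [179.9, -0.0, 65.2]
contact_force: [0.1, 0.9, -0.7]
finger_gap: 0.0117
[ 0.60854051 -0.2288768   0.20102604] [ 1.79947529e+02 -9.61044442e-04  6.52262237e+01]
row x,y,z,turn: [ 0.4  0.1 41. ] -0.1 rows: 0.7 q6~4 r=0.650
[319.22632644 190.61578535]
```

View pics/w11c.png

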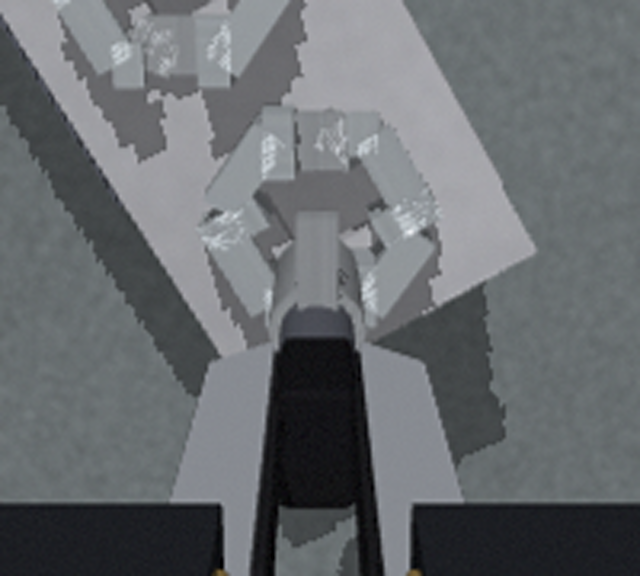

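View pics/s11c.png

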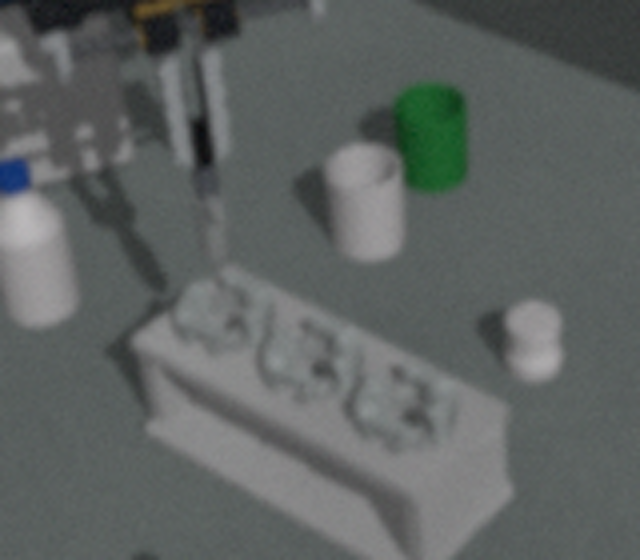

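The lugs point at the slot between the two flange segments: slot centre at crop column 322, lug at 317, so under 1 mm off. I descend in stages.

```bash
python3 -m crank '[[-1,0.4,0,20,0],[-1,0.4,0,40,0],[-1,0.4,0,60,0],[-1,0.4,0,70,0],[-1,0.4,0,70,0],[-1,0.4,0,70,0]]'; python3 -c "
from h import *
go(.6088,-.2286,.0985,65.3)
snap('wrist','w12')"
```

```text
t: 14.0
ee_pos: [0.6093, -0.2283, 0.1314]
ee_rot: [179.9, -0.0, 65.3]
contact_force: [-0.6, 0.4, -0.9]
finger_gap: 0.0114
row x,y,z,turn: [-0.5 -0.4 32.9] -0.0 rows: 0.5 q6~4 r=0.650
```

View pics/w12.png

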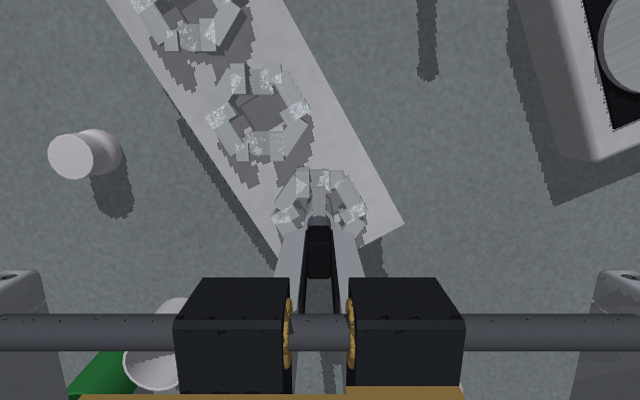

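Still aligned and free of force. I continue down to the ledge.

```bash
python3 -m crank '[[-1,-0.3,-0.2,8,0],[-1,-0.3,-0.2,14,0],[-1,-0.3,-0.2,20,0],[-1,-0.3,-0.2,26,0],[-1,-0.3,-0.2,32,0],[-1,-0.3,-0.2,32,0],[-1,-0.3,-0.2,32,0]]'
```

```text
t: 14.92
ee_pos: [0.6087, -0.2283, 0.0984]
ee_rot: [-180.0, 0.0, 65.3]
contact_force: [0.2, -0.7, -0.6]
finger_gap: 0.012
```

Now the clockwise twist of 60°, just above the ledge.

```bash
python3 -m crank '[[-1,0,0,0,8],[-1,0,0,0,16],[-1,0,0,0,24],[-1,0,0,0,32],[-1,0,0,0,40],[-1,0,0,0,48],[-1,0,0,0,55],[-1,0,0,0,60],[-1,0,0,0,60],[-1,0,0,0,60]]'
```

```text
t: 16.18
ee_pos: [0.6087, -0.2283, 0.0984]
ee_rot: [180.0, -0.0, 5.4]
contact_force: [0.0, -0.4, -1.8]
finger_gap: 0.012
```

```bash
python3 -m crank '[[-1,0,0,2,0],[-1,0,0,4,0],[-1,0,0,6,0],[-1,0,0,7,0],[-1,0,0,7,0],[-1,0,0,7,0]]'
```

```text
t: 16.92
ee_pos: [0.6087, -0.2283, 0.0914]
ee_rot: [180.0, -0.0, 5.3]
contact_force: [-0.7, 0.4, -0.5]
finger_gap: 0.0114
```

It dropped the full 6 mm without resistance (centre about 0.0905). I release, lift and check.

```bash
python3 -m crank '[[-0.5,0,0,0,0],[-0.5,0,0,0,0],[-0.5,0,0,0,0],[-0.5,0,0,-20,0],[-0.5,0,0,-50,0],[-0.5,0,0,-110,0],[-0.5,-60,0,-150,0],[-0.5,-60,0,-150,0],[-0.5,-60,0,-150,0]]'
python3 - <<'E'
from h import *
import pickle
s=snap('wrist','w13');S=snap('scene','s13');pickle.dump((s,S),open('w13.pkl','wb'))
a=cv2.imread('pics/w13.png');cv2.imwrite('pics/w13c.png',cv2.resize(a[60:240,200:460],None,fx=3,fy=3,interpolation=cv2.INTER_CUBIC))
print(status.get_state()['ee_pos'])
E
```

```text
t: 18.05
ee_pos: [0.5489, -0.2338, 0.2414]
ee_rot: [180.0, -0.0, 5.2]
contact_force: [0.1, 0.4, -0.1]
finger_gap: 0.0237
[ 0.54922881 -0.23352318  0.23995573]
```

View pics/w13c.png

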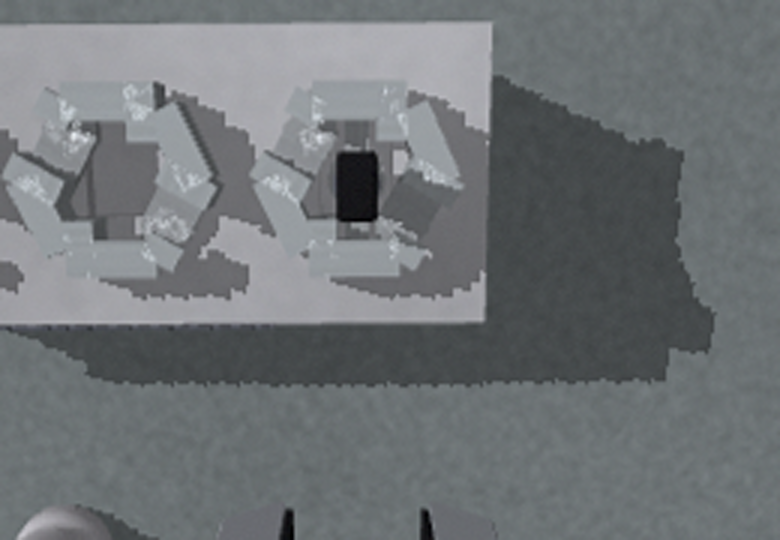

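```bash
cat >> h.py <<'E'
def handle(s,box,z,th=60):
    f=s['frame'];x0,y0,x1,y1=box;m=np.zeros(f.shape[:2],bool);m[y0:y1,x0:x1]=(f[y0:y1,x0:x1].max(2)<th)
    cc=comps(m,20,6000);c,st,l=max(cc,key=lambda a:a[1][4])
    W=np.array([plane(s,*p,z)[:2] for p in np.argwhere(l)[:,::-1]]);e=np.linalg.svd(W-W.mean(0))[2][0]
    print('handle',c.round(1),plane(s,*c,z).round(4),'yaw',np.degrees(np.arctan2(e[1],e[0])).round(1)%180,cv2.minAreaRect((W*1000).astype(np.float32))[1]);return c
E
python3 - <<'E'
from h import *
import pickle
s,S=pickle.load(open('w13.pkl','rb'))
c=handle(s,(300,100,340,140),.146)
cv2.imwrite('pics/s13c.png',cv2.resize(cv2.cvtColor(S['frame'],cv2.COLOR_RGB2BGR)[130:250,210:350],None,fx=5,fy=5,interpolation=cv2.INTER_CUBIC))
d=handle(S,(235,150,275,200),.133,50)
print(tri(s,c,S,d))
E
```

```text
handle [318.5 122. ] [ 0.6091 -0.2277  0.146 ] yaw 5.199999999999989 (18.70538902282715, 11.383091926574707)
handle [254.6 169. ] [ 0.6085 -0.2275  0.133 ] yaw 47.9 (42.05967712402344, 17.83393669128418)
(array([ 0.60846145, -0.22772324,  0.1328205 ]), np.float64(0.0001231281680298773))
```

View pics/s13c.png

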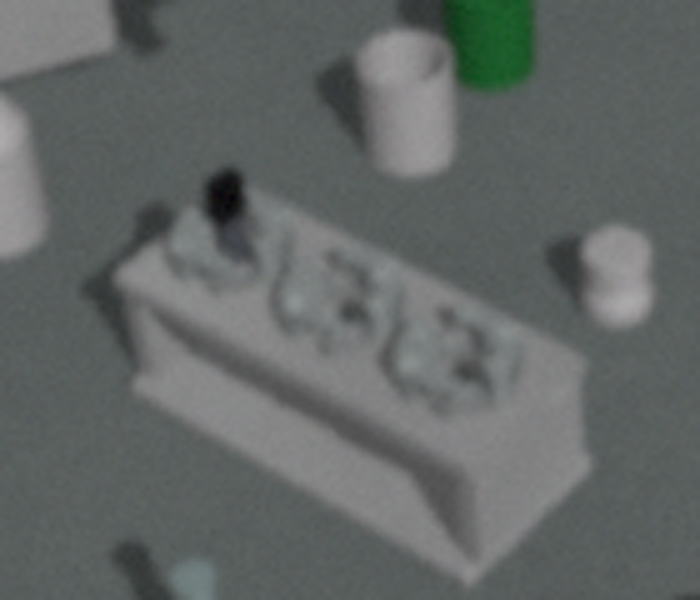

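Small probe locked: triangulated handle middle at z 0.1328 (0.133 expected), yaw 5.2°. Next is the medium probe.

Run:
```python
from h import *
go(.4345,.3550,.16,129.3)
```

```text
row x,y,z,turn: [ -60.  -596.5   80.7] -124.0 rows: 11.6 q6~-0 r=0.561
```

```bash
python3 -m crank '[[0,-6,-54,0,-10],[0,-11,-108,0,-20],[0,-17,-162,0,-30],[0,-22,-216,0,-40],[0,-28,-270,0,-50],[0,-33,-324,0,-60],[0,-38,-378,0,-70],[0,-44,-432,0,-80],[0,-49,-486,0,-90],[0,-54,-540,0,-100],[0,-60,-596,0,-110],[0,-60,-596,0,-120]]'; python3 -c "
from h import *
go(.4345,.3550,.16,129.3)"
```

```text
t: 19.65
ee_pos: [0.4331, 0.3577, 0.2392]
ee_rot: [-179.8, -0.0, 125.9]
contact_force: [-0.1, -0.7, -0.2]
finger_gap: 0.0468
row x,y,z,turn: [-3.  -0.1 79.2] -3.4 rows: 1.3 q6~-0 r=0.561
```

```bash
python3 -m crank '[[0,-3,0,40,-3.4],[0,-3,0,79,-3.4],[0,-3,0,79,-3.4],[0,-3,0,79,-3.4],[0,-3,0,79,-3.4]]'; python3 -c "
from h import *
s=snap('wrist','w14')
c=handle(s,(270,150,370,270),.113)
w=plane(s,*c,.113);print(status.get_state()['ee_pos'],status.get_state()['ee_rot'])
go(w[0],w[1],.072,129.3)"
```

```text
t: 20.27
ee_pos: [0.4368, 0.3523, 0.1638]
ee_rot: [179.9, 0.0, 128.7]
contact_force: [-0.3, -0.4, 0.2]
finger_gap: 0.0471
handle [318.2 199. ] [0.4342 0.3553 0.113 ] yaw 127.9 (12.56047248840332, 39.11793899536133)
[0.43669825 0.35215017 0.16368538] [1.79882575e+02 5.99440189e-03 1.28663243e+02]
row x,y,z,turn: [ 4.  -0.2 91.7] -0.6 rows: 1.5 q6~-0 r=0.561
```

View pics/w14.png

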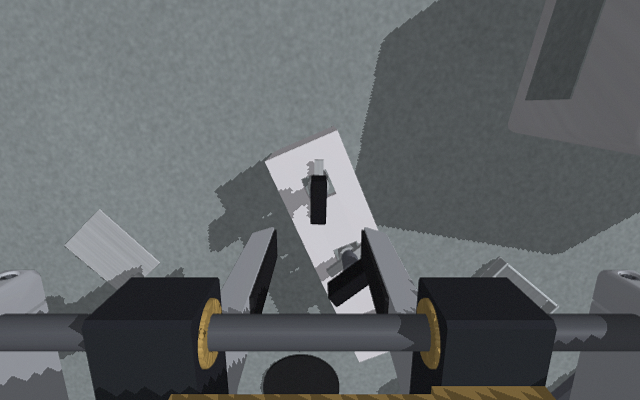

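The medium handle at (318,199) is centred between the fingers; the large handle at (350,285) is clear. I descend and grip.

```bash
python3 -m crank '[[0,4,0,40,0],[0,4,0,80,0],[0,4,0,92,0],[0,4,0,92,0],[0,4,0,92,0],[-1,4,0,92,0],[-1,4,0,92,0],[-1,4,0,92,0],[-1,4,0,92,0],[-1,4,0,92,0],[-1,4,0,92,0]]'; python3 -c "
from h import *
snap('wrist','w15')"
```

```text
t: 21.7
ee_pos: [0.4337, 0.3549, 0.0704]
ee_rot: [180.0, -0.0, 128.7]
contact_force: [0.9, 0.4, 1.6]
finger_gap: 0.0117
```

View pics/w15.png

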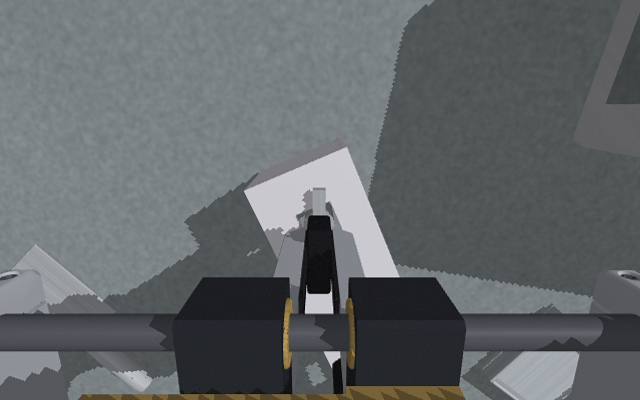

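```bash
python3 -m crank '[[-1,0,0,-40,0],[-1,0,0,-90,0],[-1,0,0,-140,0],[-1,0,0,-170,5],[-1,0,0,-170,10],[-1,0,0,-170,10]]'; python3 -c "
from h import *
go(.345,-.364,.24,65.3)"
```

```text
t: 22.5
ee_pos: [0.4336, 0.3548, 0.2401]
ee_rot: [-180.0, 0.0, 118.7]
contact_force: [-0.7, 0.0, -1.7]
finger_gap: 0.0121
row x,y,z,turn: [-5.880e+02 -4.228e+02  3.000e-01] 53.4 rows: 11.6 q6~-22 r=0.502
```

```bash
python3 -m crank '[[-1,-49,-35,0,5],[-1,-98,-70,0,10],[-1,-147,-106,0,15],[-1,-196,-141,0,20],[-1,-245,-176,0,25],[-1,-294,-211,0,30],[-1,-343,-247,0,35],[-1,-392,-282,0,40],[-1,-441,-317,0,45],[-1,-490,-352,0,50],[-1,-539,-388,0,53.4],[-1,-588,-423,0,53.4]]'; python3 -m crank '[[-1,0,0,0,0],[-1,0,0,0,0]]';python3 -c "
from h import *
import pickle
s=snap('wrist','w16');pickle.dump(s,open('w16.pkl','wb'))
print(status.get_state()['ee_pos'])"
```

```text
t: 24.0
ee_pos: [0.3438, -0.3659, 0.2399]
ee_rot: [-180.0, -0.0, 65.3]
contact_force: [0.9, -0.6, -0.4]
finger_gap: 0.0117
t: 24.25
ee_pos: [0.3445, -0.3634, 0.2397]
ee_rot: [-179.9, -0.0, 65.3]
contact_force: [0.7, 0.3, -0.7]
finger_gap: 0.0115
[ 0.34475058 -0.36306762  0.24013494]
```

View pics/w16.png

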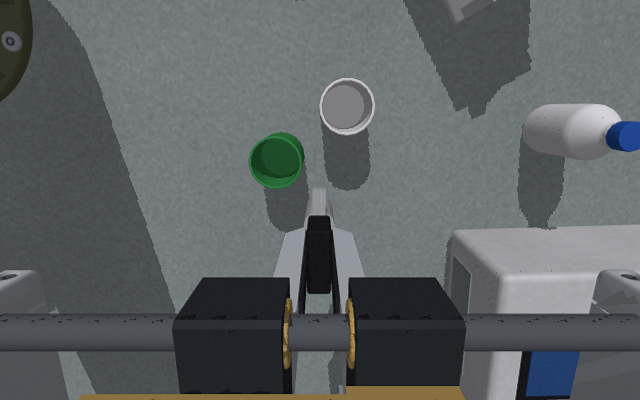

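The beaker is still at (347,106). I measure it again.

```bash
python3 -c "
from h import *
import pickle
s=pickle.load(open('w16.pkl','rb'));x,y=beaker(s,(310,65,390,140));go(x,y,.0955,65.3)"
```

```text
beaker rim 0.4022 -0.3082 r 29.223575592041016 bbox (320, 78, 55, 57)
row x,y,z,turn: [ 73.8  29.4 144.7] 0.1 rows: 2.6 q6~-13 r=0.507
```

```bash
python3 -m crank '[[-1,40,15,0,0],[-1,74,29.5,0,0],[-1,74,29.5,20,0],[-1,74,29.5,50,0],[-1,74,29.5,80,0],[-1,74,29.5,110,0],[-1,74,29.5,130,0],[-1,74,29.5,144,0],[-1,74,29.5,144,0],[-1,74,29.5,144,0],[-1,74,29.5,144,0],[-1,74,29.5,144,0]]'; python3 -c "
from h import *
s=snap('wrist','w17');st=status.get_state();print(st['ee_pos'],st['contact_force'])"
```

```text
t: 25.8
ee_pos: [0.4025, -0.3092, 0.0968]
ee_rot: [180.0, 0.0, 65.3]
contact_force: [-0.1, -0.1, -0.5]
finger_gap: 0.0118
[ 0.40246967 -0.30920474  0.09666272] [ 0.08583796 -0.72574432 -2.0934495 ]
```

View pics/w17.png

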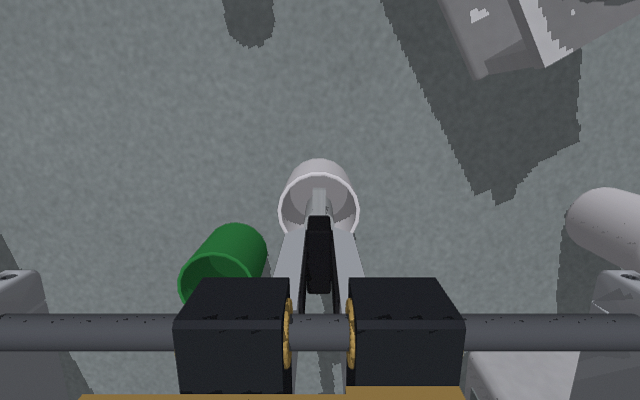

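Dipped with no contact. I lift and carry it over socket1.

```bash
python3 -m crank '[[-1,0,0,-15,0],[-1,0,0,-40,0],[-1,0,0,-80,0],[-1,0,0,-130,0],[-1,0,0,-145,0],[-1,0,0,-145,0]]'; python3 -c "
from h import *
go(.6014,-.1489,.2,65.3)"
```

```text
t: 26.6
ee_pos: [0.4025, -0.3092, 0.242]
ee_rot: [179.9, 0.0, 65.3]
contact_force: [-0.4, -0.4, -1.2]
finger_gap: 0.0116
row x,y,z,turn: [228.9 113.5  42.1] -0.0 rows: 4.1 q6~11 r=0.620
```

```bash
python3 -m crank '[[-1,50,25,0,0],[-1,105,52,0,0],[-1,160,79,0,0],[-1,210,104,0,0],[-1,229,113.5,20,0],[-1,229,113.5,42,0],[-1,229,113.5,42,0],[-1,229,113.5,42,0],[-1,229,113.5,42,0]]'; python3 -c "
from h import *
s=snap('wrist','w18')
go(.6014,-.1489,.13,65.3)
a=cv2.imread('pics/w18.png');cv2.imwrite('pics/w18c.png',cv2.resize(a[120:300,220:420],None,fx=3.2,fy=3.2,interpolation=cv2.INTER_CUBIC))"
```

```text
t: 27.72
ee_pos: [0.6014, -0.1489, 0.2002]
ee_rot: [179.9, -0.0, 65.2]
contact_force: [1.0, 0.1, -0.9]
finger_gap: 0.0119
row x,y,z,turn: [-0.  -0.1 70.2] -0.1 rows: 1.1 q6~11 r=0.620
```

View pics/w18c.png

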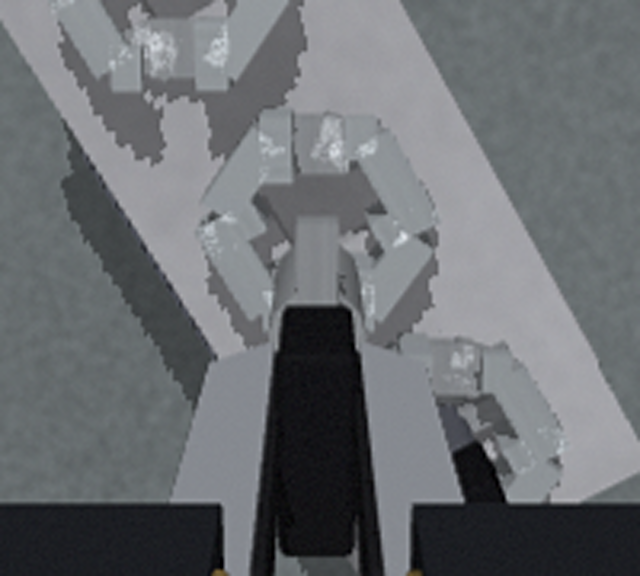

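The picture over this socket matches the one over socket0. I descend in stages.

```bash
python3 -m crank '[[-1,0,0,25,0],[-1,0,0,50,0],[-1,0,0,69,0],[-1,0,0,75,0],[-1,0,0,81,0],[-1,0,0,87,0],[-1,0,0,93,0],[-1,0,0,99,0],[-1,0,0,102.5,0],[-1,0,0,102.5,0],[-1,0,0,102.5,0]]'
```

```text
t: 29.15
ee_pos: [0.6013, -0.1486, 0.0969]
ee_rot: [180.0, -0.0, 65.3]
contact_force: [-0.7, 0.4, -2.0]
finger_gap: 0.012
```

```bash
python3 -m crank '[[-1,0,0,-0.5,8],[-1,0,0,-0.5,16],[-1,0,0,-0.5,24],[-1,0,0,-0.5,32],[-1,0,0,-0.5,40],[-1,0,0,-0.5,48],[-1,0,0,-0.5,55],[-1,0,0,-0.5,60],[-1,0,0,-0.5,60],[-1,0,0,-0.5,60]]'; python3 -m crank '[[-1,0,0,2,0],[-1,0,0,4,0],[-1,0,0,6,0],[-1,0,0,7,0],[-1,0,0,7,0],[-1,0,0,7,0]]'
```

```text
t: 30.4
ee_pos: [0.6013, -0.1486, 0.0974]
ee_rot: [180.0, -0.0, 5.4]
contact_force: [1.8, -0.1, -1.4]
finger_gap: 0.0117
t: 31.15
ee_pos: [0.6013, -0.1486, 0.0904]
ee_rot: [180.0, -0.0, 5.3]
contact_force: [-0.3, -0.2, 0.9]
finger_gap: 0.0118
```

Dropped to TCP 0.0904, no force. I release and check.

```bash
python3 -m crank '[[-0.5,0,0,0,0],[-0.5,0,0,0,0],[-0.5,0,0,0,0],[-0.5,0,0,-20,0],[-0.5,0,0,-50,0],[-0.5,0,0,-110,0],[-0.5,-60,0,-150,0],[-0.5,-60,0,-150,0],[-0.5,-60,0,-150,0]]'
python3 - <<'E'
from h import *
s=snap('wrist','w19');S=snap('scene','s19')
c=handle(s,(295,90,345,150),.146)
d=handle(S,(265,160,300,205),.133,50)
print(tri(s,c,S,d))
c=handle(s,(385,90,430,160),.146)
d=handle(S,(235,150,265,200),.133,50)
print(tri(s,c,S,d))
go(.4995,.3200,.16,77.8)
E
```

```text
t: 32.28
ee_pos: [0.5415, -0.1542, 0.2404]
ee_rot: [180.0, -0.0, 5.2]
contact_force: [-0.2, -0.2, 0.3]
finger_gap: 0.023
handle [318.6 122.5] [ 0.6014 -0.1481  0.146 ] yaw 6.0 (33.081298828125, 11.421712875366211)
handle [276.9 180.4] [ 0.6004 -0.1481  0.133 ] yaw 29.5 (51.165218353271484, 26.249189376831055)
(array([ 0.60066713, -0.14806957,  0.13316182]), np.float64(0.0003513638978965432))
handle [407.7 121.7] [ 0.6091 -0.2249  0.146 ] yaw 13.5 (19.47788429260254, 17.39116859436035)
handle [254.7 169. ] [ 0.6083 -0.2273  0.133 ] yaw 51.1 (42.0101318359375, 17.266311645507812)
(array([ 0.60843855, -0.22797265,  0.1327231 ]), np.float64(0.0010324291192474698))
row x,y,z,turn: [   1.6 -475.8   79.4] -72.5 rows: 7.7 q6~45 r=0.593
```

View pics/w19.png

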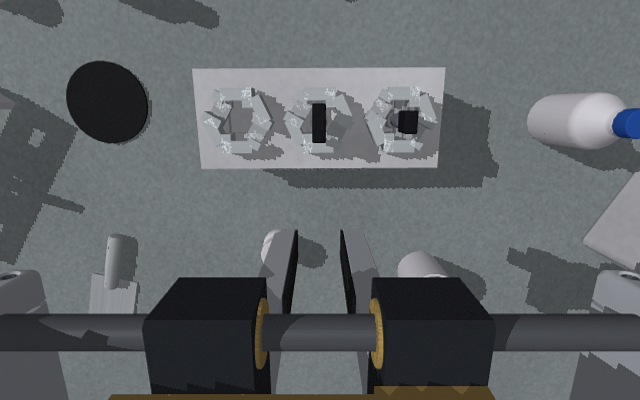

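The medium and small probes are both locked: handle middles at z 0.133 and 0.1327. Now the large probe.

```bash
python3 -m crank '[[0,0,-59,0,-9],[0,0,-119,0,-18],[0,0,-178,0,-27],[0,0,-238,0,-36],[0,0,-297,0,-45],[0,1,-357,0,-54],[0,1,-416,0,-63],[0,1.6,-476,0,-72.5],[0,1.6,-476,40,-72.5],[0,1.6,-476,79,-72.5],[0,1.6,-476,79,-72.5],[0,1.6,-476,79,-72.5]]';python3 -c "
from h import *
s=snap('wrist','w20')
c=handle(s,(270,150,370,270),.113)
w=plane(s,*c,.113);print(status.get_state()['ee_pos'],status.get_state()['ee_rot'])
go(w[0],w[1],.0715,77.8)"
```

```text
t: 33.88
ee_pos: [0.5, 0.3204, 0.1624]
ee_rot: [180.0, -0.0, 77.8]
contact_force: [-0.4, 0.2, -0.2]
finger_gap: 0.0468
handle [319.1 205.7] [0.4999 0.3193 0.113 ] yaw 77.7 (54.12998962402344, 12.548240661621094)
[0.50018543 0.32043545 0.16288422] [ 1.79915187e+02 -7.62414464e-02  7.77628229e+01]
row x,y,z,turn: [-1.3 -0.2 91.4] -0.0 rows: 1.5 q6~45 r=0.593
```

View pics/w20.png

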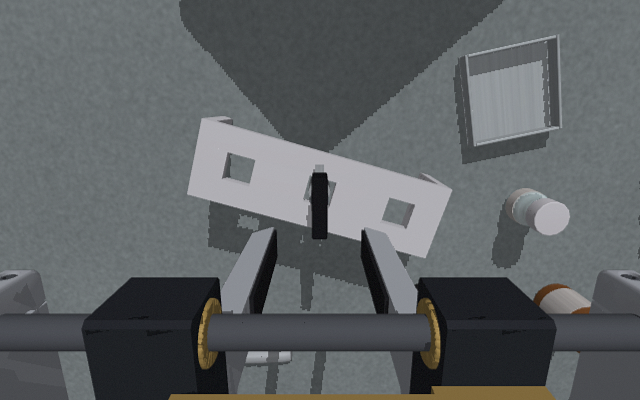

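```bash
python3 -m crank '[[0,-0.8,0,40,0],[0,-0.8,0,80,0],[0,-0.8,0,91,0],[0,-0.8,0,91,0],[0,-0.8,0,91,0],[-1,-0.8,0,91,0],[-1,-0.8,0,91,0],[-1,-0.8,0,91,0],[-1,-0.8,0,91,0],[-1,-0.8,0,91,0],[-1,-0.8,0,91,0]]'; python3 -c "
from h import *
snap('wrist','w21')"
```

```text
t: 35.3
ee_pos: [0.4993, 0.3193, 0.0704]
ee_rot: [180.0, -0.0, 77.8]
contact_force: [-0.2, -0.5, 0.7]
finger_gap: 0.0116
```

View pics/w21.png

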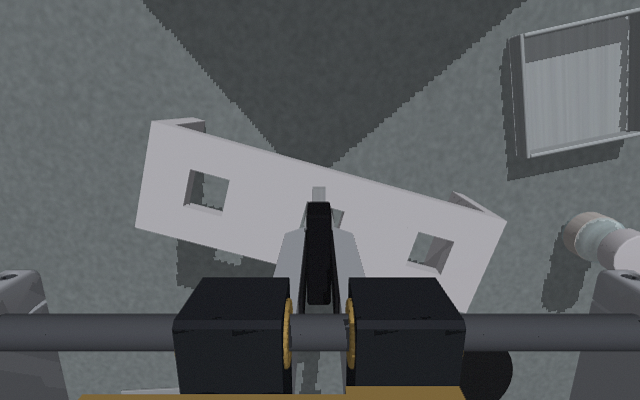

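Gripped. The lug end is at row 187, the same as for the other two, so it is centred. Next is the beaker.

```bash
python3 -m crank '[[-1,0,0,-40,0],[-1,0,0,-90,0],[-1,0,0,-140,0],[-1,0,0,-170,0],[-1,0,0,-170,0]]'; python3 -c "
from h import *
go(.345,-.364,.24,65.3)"
```

```text
t: 35.98
ee_pos: [0.4998, 0.3196, 0.2422]
ee_rot: [179.8, -0.1, 77.8]
contact_force: [-0.3, 0.5, -0.6]
finger_gap: 0.0116
row x,y,z,turn: [-7.009e+02 -6.500e+00  5.000e-01] 12.5 rows: 11.2 q6~-22 r=0.502
```

```bash
python3 -m crank '[[-1,-58,0,0,1],[-1,-117,-1,0,2],[-1,-175,-1,0,3],[-1,-234,-2,0,4],[-1,-292,-3,0,5],[-1,-350,-3,0,6],[-1,-409,-4,0,7],[-1,-467,-4,0,8],[-1,-526,-5,0,9],[-1,-584,-6,0,10],[-1,-642,-6,0,11],[-1,-701,-6.5,0,12.5]]'; python3 -m crank '[[-1,0,0,0,0],[-1,0,0,0,0]]';python3 -c "
from h import *
import pickle
s=snap('wrist','w22');pickle.dump(s,open('w22.pkl','wb'))
print(status.get_state()['ee_pos'])"
```

```text
t: 37.48
ee_pos: [0.3433, -0.3659, 0.2386]
ee_rot: [-179.9, -0.1, 65.2]
contact_force: [0.4, 0.9, -0.4]
finger_gap: 0.012
t: 37.72
ee_pos: [0.3441, -0.3638, 0.239]
ee_rot: [-179.9, -0.1, 65.3]
contact_force: [0.6, 0.2, -1.2]
finger_gap: 0.0117
[ 0.34447312 -0.36344398  0.23947007]
```

View pics/w22.png

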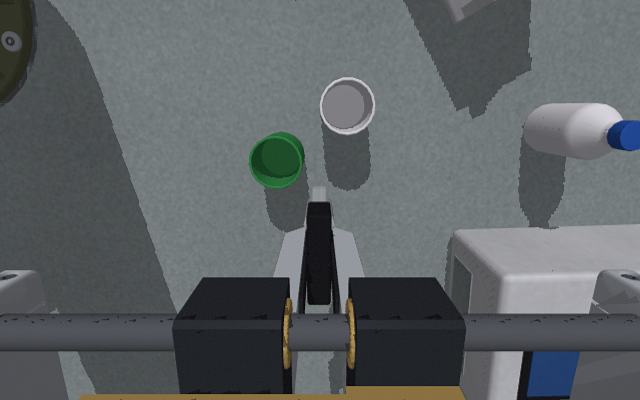

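```bash
python3 -c "
from h import *
import pickle
s=pickle.load(open('w22.pkl','rb'));x,y=beaker(s,(310,65,390,140));go(x,y,.0955,65.3)"
```

```text
beaker rim 0.4025 -0.3081 r 29.31111717224121 bbox (320, 77, 55, 57)
row x,y,z,turn: [ 74.4  29.8 144. ] 0.0 rows: 2.6 q6~-13 r=0.507
```

The beaker is unmoved at (0.4025, -0.3081). I dip the large probe.

```bash
python3 -m crank '[[-1,40,15,0,0],[-1,74,29.5,0,0],[-1,74,29.5,20,0],[-1,74,29.5,50,0],[-1,74,29.5,80,0],[-1,74,29.5,110,0],[-1,74,29.5,130,0],[-1,74,29.5,143,0],[-1,74,29.5,143,0],[-1,74,29.5,143,0],[-1,74,29.5,143,0],[-1,74,29.5,143,0]]'; python3 -c "
from h import *
s=snap('wrist','w23');st=status.get_state();print(st['ee_pos'],st['contact_force'])"
```

```text
t: 39.28
ee_pos: [0.4022, -0.3097, 0.0977]
ee_rot: [180.0, 0.0, 65.3]
contact_force: [0.1, 0.6, -1.1]
finger_gap: 0.0117
[ 0.40218244 -0.30968107  0.09762037] [-0.79823606  0.25869735 -1.16119772]
```

View pics/w23.png

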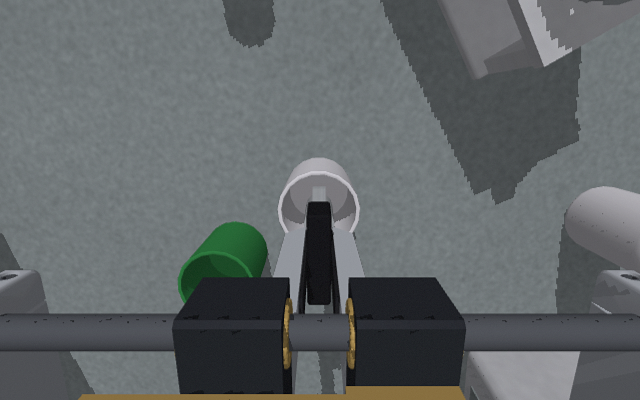

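Dipped, no contact. I lift and go to socket2.

```bash
python3 -m crank '[[-1,0,0,-15,0],[-1,0,0,-40,0],[-1,0,0,-80,0],[-1,0,0,-130,0],[-1,0,0,-145,0],[-1,0,0,-145,0]]'; python3 -c "
from h import *
go(.5940,-.0691,.2,65.3)"
```

```text
t: 40.08
ee_pos: [0.4022, -0.3097, 0.243]
ee_rot: [179.9, 0.0, 65.3]
contact_force: [0.1, -0.7, -1.2]
finger_gap: 0.0119
row x,y,z,turn: [298.8  73.4  43. ] -0.0 rows: 5.0 q6~18 r=0.598
```

```bash
python3 -m crank '[[-1,55,14,0,0],[-1,110,27,0,0],[-1,165,41,0,0],[-1,220,54,0,0],[-1,275,68,0,0],[-1,299,73.5,0,0],[-1,299,73.5,43,0],[-1,299,73.5,43,0],[-1,299,73.5,43,0],[-1,299,73.5,43,0]]'; python3 -c "
from h import *
s=snap('wrist','w24')
go(.5940,-.0691,.0975,65.3)
a=cv2.imread('pics/w24.png');cv2.imwrite('pics/w24c.png',cv2.resize(a[120:300,220:420],None,fx=3.2,fy=3.2,interpolation=cv2.INTER_CUBIC))"
```

```text
t: 41.32
ee_pos: [0.5943, -0.0692, 0.2008]
ee_rot: [179.9, -0.0, 65.2]
contact_force: [0.0, -0.3, -1.1]
finger_gap: 0.0117
row x,y,z,turn: [-1.000e-01 -5.000e-01  1.031e+02] -0.1 rows: 1.7 q6~18 r=0.598
```

View pics/w24c.png

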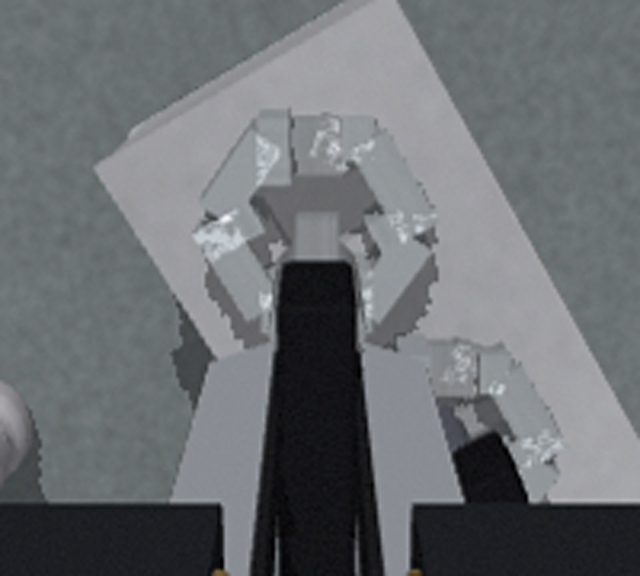

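The alignment looks the same as before. I descend.

```bash
python3 -m crank '[[-1,0,-0.3,25,0],[-1,0,-0.3,50,0],[-1,0,-0.3,69,0],[-1,0,-0.3,75,0],[-1,0,-0.3,81,0],[-1,0,-0.3,87,0],[-1,0,-0.3,93,0],[-1,0,-0.3,99,0],[-1,0,-0.3,102.5,0],[-1,0,-0.3,102.5,0],[-1,0,-0.3,102.5,0]]'
```

```text
t: 42.75
ee_pos: [0.5937, -0.0687, 0.0969]
ee_rot: [180.0, -0.0, 65.3]
contact_force: [-0.1, 0.2, -1.2]
finger_gap: 0.0118
```

```bash
python3 -m crank '[[-1,0,0,-0.5,8],[-1,0,0,-0.5,16],[-1,0,0,-0.5,24],[-1,0,0,-0.5,32],[-1,0,0,-0.5,40],[-1,0,0,-0.5,48],[-1,0,0,-0.5,55],[-1,0,0,-0.5,60],[-1,0,0,-0.5,60],[-1,0,0,-0.5,60]]'; python3 -m crank '[[-1,0,0,2,0],[-1,0,0,4,0],[-1,0,0,6,0],[-1,0,0,7,0],[-1,0,0,7,0],[-1,0,0,7,0]]'
```

```text
t: 44.0
ee_pos: [0.5937, -0.0687, 0.0974]
ee_rot: [180.0, -0.0, 5.4]
contact_force: [-0.2, -0.5, -1.8]
finger_gap: 0.0119
t: 44.75
ee_pos: [0.5937, -0.0686, 0.0904]
ee_rot: [-180.0, -0.0, 5.3]
contact_force: [0.4, 0.0, 0.3]
finger_gap: 0.0119
```

```bash
python3 -m crank '[[-0.5,0,0,0,0],[-0.5,0,0,0,0],[-0.5,0,0,0,0],[-0.5,0,0,-20,0],[-0.5,0,0,-50,0],[-0.5,0,0,-110,0],[-0.5,-60,0,-150,0],[-0.5,-60,0,-150,0],[-0.5,-60,0,-150,0]]'
python3 - <<'E'
from h import *
import pickle
s=snap('wrist','w25');S=snap('scene','s25');pickle.dump((s,S),open('w25.pkl','wb'))
c=handle(s,(295,80,345,155),.146)
d=handle(S,(288,170,325,215),.133,50)
print(tri(s,c,S,d))
b=cv2.imread('pics/s25.png')
cv2.imwrite('pics/s25c.png',cv2.resize(b[120:250,210:350],None,fx=4,fy=4,interpolation=cv2.INTER_CUBIC))
E
```

```text
t: 45.88
ee_pos: [0.534, -0.0742, 0.2404]
ee_rot: [180.0, -0.0, 5.3]
contact_force: [1.1, 0.5, 0.2]
finger_gap: 0.0238
handle [318.7 121.3] [ 0.5948 -0.0681  0.146 ] yaw 5.599999999999994 (46.64183807373047, 11.355369567871094)
handle [300.4 192.9] [ 0.5938 -0.068   0.133 ] yaw 18.6 (61.067527770996094, 25.936508178710938)
(array([ 0.59411177, -0.06802101,  0.13316934]), np.float64(0.0005018402099407219))
```

View pics/w25.png

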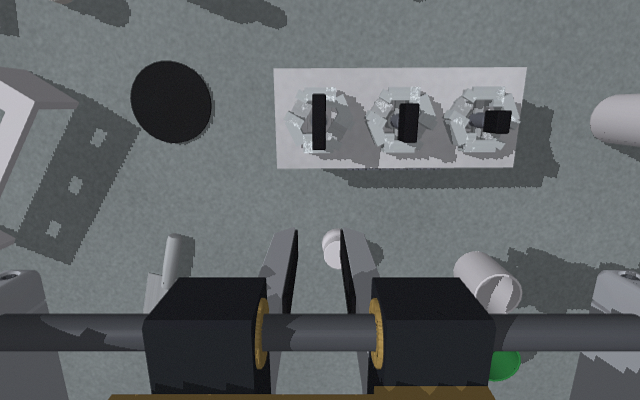

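View pics/s25c.png

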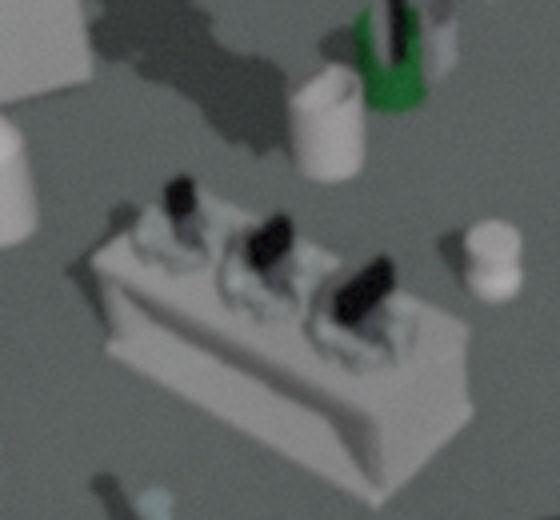

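All three probes are locked (large handle middle at z 0.1332, yaw 5.6°). Next I look at the beaker again.

```bash
python3 -c "
from h import *
import pickle
go(.345,-.364,.24,65.3)
s=pickle.load(open('w22.pkl','rb'));g=plane(s,277,162,.07);print('green',g)"
```

```text
row x,y,z,turn: [-215.   271.4   -0.7] -60.0 rows: 5.6 q6~-22 r=0.502
green [ 0.30749715 -0.33089961  0.07      ]
```

```bash
python3 -c "
from h import *
go(.330,-.327,.24,14)"
```

```text
row x,y,z,turn: [-226.6  233.1   -0.7] -8.7 rows: 5.2 q6~31 r=0.465
```

```bash
python3 -m crank '[[1,-42,43,0,-2],[1,-84,86,0,-4],[1,-126,129,0,-6],[1,-168,172,0,-8],[1,-210,215,0,-8.7],[1,-227,233,0,-8.7],[1,-227,233,0,-8.7],[1,-227,233,0,-8.7]]';python3 -c "
from h import *
import pickle
s=snap('wrist','w26');pickle.dump(s,open('w26.pkl','wb'))
print(proj(s,[.4025,-.308,.07]))"
```

```text
t: 46.98
ee_pos: [0.3299, -0.3265, 0.2397]
ee_rot: [-179.9, 0.0, 14.0]
contact_force: [0.0, -0.2, 0.6]
finger_gap: 0.0936
[318.98435001 105.07770696]
```

View pics/w26.png

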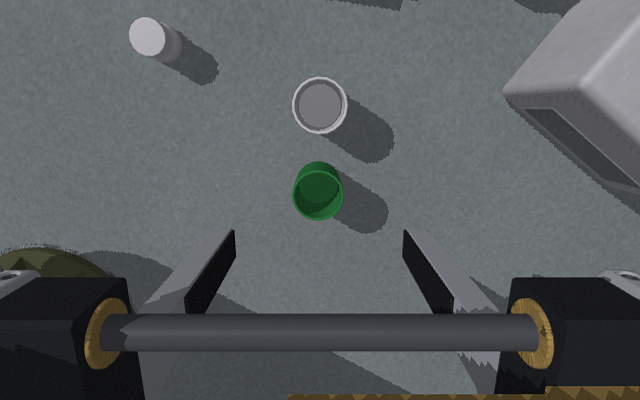

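The white beaker is at (320,105) and the green cup at (318,190) lies along the tool's x, clear of the jaws. I measure and approach.

```bash
python3 -c "
from h import *
import pickle
s=pickle.load(open('w26.pkl','rb'));x,y=beaker(s,(280,65,360,140));go(x,y,.015,14)"
```

```text
beaker rim 0.4021 -0.3101 r 28.38782501220703 bbox (311, 80, 36, 53)
row x,y,z,turn: [ 73.9   2.  224.8] 0.0 rows: 3.8 q6~38 r=0.508
```

That mask caught only part of the rim, so I use the consistent earlier measurement (0.4024, -0.3082).

```bash
python3 -m crank '[[1,40,0,0,0],[1,74.7,0.2,30,0],[1,74.7,0.2,80,0],[1,74.7,0.2,130,0],[1,74.7,0.2,170,0],[1,74.7,0.2,180,0],[1,74.7,0.2,180,0],[1,74.7,0.2,180,0]]';python3 -c "
from h import *
s=snap('wrist','w27')"
```

```text
t: 48.02
ee_pos: [0.4027, -0.3096, 0.062]
ee_rot: [179.9, -0.1, 14.0]
contact_force: [-0.2, -1.0, 0.5]
finger_gap: 0.094
```

View pics/w27.png

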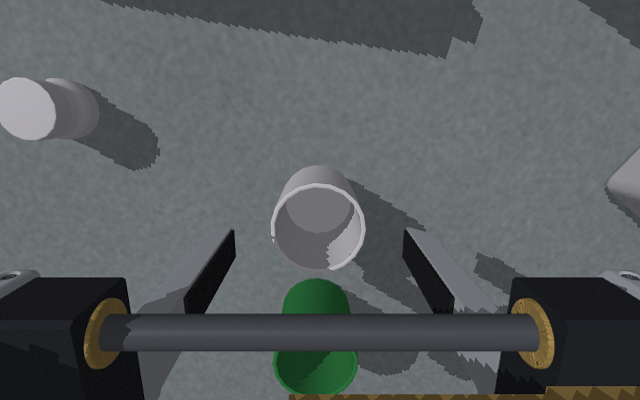

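Rim centre (318,227) is midway between the fingers (234–404). I descend and close.

```bash
python3 -m crank '[[1,0,0,20,0],[1,0,0,40,0],[1,0,0,48,0],[1,0,0,48,0],[0,0,0,48,0],[-1,0,0,48,0],[-1,0,0,48,0],[-1,0,0,48,0],[-1,0,0,48,0],[-1,0,0,48,0]]'; python3 -m crank '[[-1,0,0,-20,0],[-1,0,0,-40,0],[-1,0,0,-60,0],[-1,0,0,-60,0]]'; python3 -c "
from h import *
s=snap('wrist','w28')"
```

```text
t: 49.32
ee_pos: [0.4019, -0.3092, 0.0125]
ee_rot: [180.0, -0.0, 14.0]
contact_force: [-0.4, -0.1, 3.1]
finger_gap: 0.0585
t: 49.82
ee_pos: [0.4023, -0.3096, 0.0731]
ee_rot: [179.9, -0.1, 14.0]
contact_force: [0.3, -0.6, -2.1]
finger_gap: 0.0586
```

View pics/w28.png

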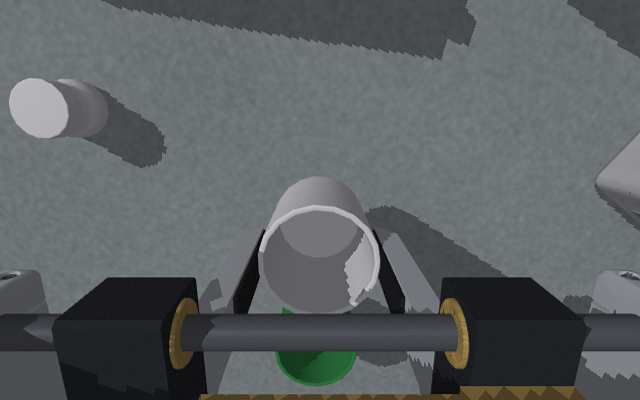

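The beaker is held (gap 58.6 mm). I carry it high to the mat.

```bash
python3 -m crank '[[-1,0,0,-50,0],[-1,0,0,-100,0],[-1,0,0,-150,0],[-1,0,0,-167,0],[-1,0,0,-167,0]]'; python3 -c "
from h import *
go(.510,.1,.24,12);go(.596,.118,.24,14)"
```

```text
t: 50.5
ee_pos: [0.4018, -0.3092, 0.2384]
ee_rot: [-180.0, 0.0, 14.0]
contact_force: [0.1, -0.7, -1.8]
finger_gap: 0.0591
row x,y,z,turn: [ 203.7 -371.    -1.5] 2.0 rows: 6.8 q6~89 r=0.520
row x,y,z,turn: [ 291.5 -367.7   -1.5] -0.0 rows: 7.5 q6~87 r=0.608
```

```bash
python3 -m crank '[[-1,34,-43,0,0],[-1,68,-86,0,0],[-1,102,-129,0,0],[-1,136,-172,0,0],[-1,170,-215,0,0],[-1,204,-258,0,0],[-1,238,-300,0,0],[-1,270,-340,0,0],[-1,291.5,-367.7,0,0],[-1,291.5,-367.7,0,0],[-1,291.5,-367.7,0,0],[-1,291.5,-367.7,0,0]]'; python3 -c "
from h import *
s=snap('scene','s29');go(.596,.118,.0175,14)"
```

```text
t: 52.0
ee_pos: [0.5957, 0.1171, 0.2388]
ee_rot: [-180.0, 0.0, 13.9]
contact_force: [0.1, 0.2, -1.3]
finger_gap: 0.0585
row x,y,z,turn: [  0.5  -0.9 221.6] -0.1 rows: 3.5 q6~87 r=0.608
```

View pics/s29.png

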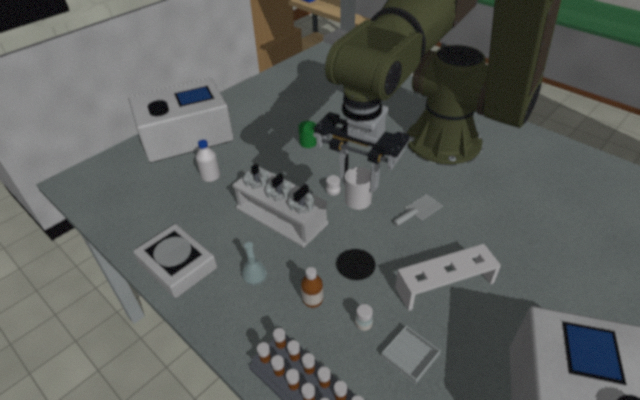

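The beaker hangs over the mat with clear surroundings. I lower it.

```bash
python3 -m crank '[[-1,0.5,-0.9,50,0],[-1,0.5,-0.9,100,0],[-1,0.5,-0.9,150,0],[-1,0.5,-0.9,190,0],[-1,0.5,-0.9,208,0],[-1,0.5,-0.9,214,0],[-1,0.5,-0.9,218,0],[-1,0.5,-0.9,221,0],[-1,0.5,-0.9,222,0],[-1,0.5,-0.9,222,0],[-1,0.5,-0.9,222,0]]'
```

```text
t: 53.42
ee_pos: [0.5964, 0.119, 0.0176]
ee_rot: [180.0, -0.0, 14.0]
contact_force: [0.7, -0.3, -1.3]
finger_gap: 0.0585
```

```bash
python3 -m crank '[[-1,0,0,0.7,0],[-1,0,0,1.4,0],[-1,0,0,1.4,0]]'; python3 -m crank '[[0.5,0,0,0,0],[0.5,0,0,0,0],[0.6,0,0,0,0],[0.6,0,0,-20,0],[0.6,0,0,-60,0],[0.6,0,0,-120,0],[0.6,-40,0,-180,0],[0.6,-80,0,-220,0],[0.6,-80,0,-220,0],[0.6,-80,0,-220,0]]'
python3 - <<'E'
from h import *
import pickle
s=snap('wrist','w30');S=snap('scene','s30');pickle.dump((s,S),open('w30.pkl','wb'));snap('top','t30')
b=cv2.imread('pics/s30.png')
cv2.imwrite('pics/s30c.png',cv2.resize(b[130:310,220:400],None,fx=3.3,fy=3.3,interpolation=cv2.INTER_CUBIC))
E
```

```text
t: 53.8
ee_pos: [0.5964, 0.119, 0.0165]
ee_rot: [180.0, -0.0, 14.0]
contact_force: [-2.9, -1.1, 5.4]
finger_gap: 0.0586
t: 55.05
ee_pos: [0.5187, 0.0997, 0.2366]
ee_rot: [180.0, -0.1, 14.0]
contact_force: [-0.3, -0.1, -0.2]
finger_gap: 0.0753
```

View pics/w30.png

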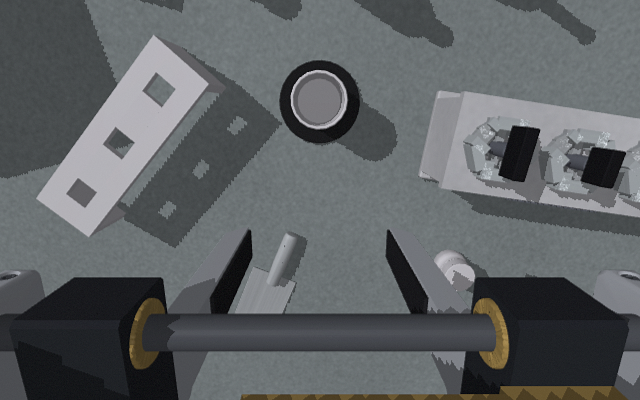

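View pics/s30c.png

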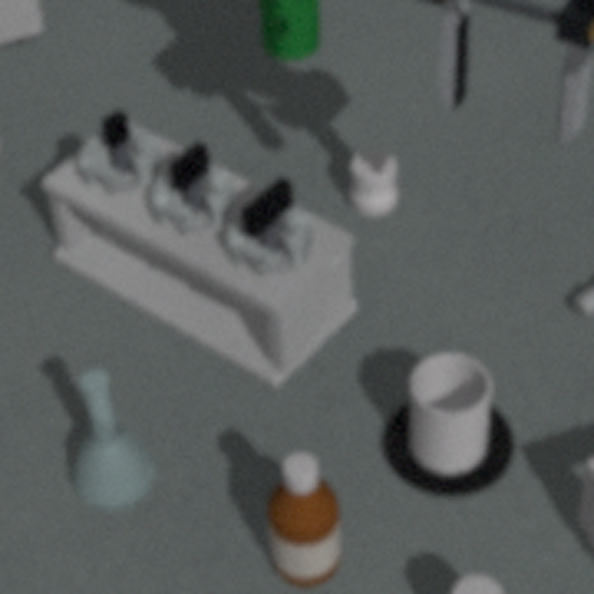

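View pics/t30.png

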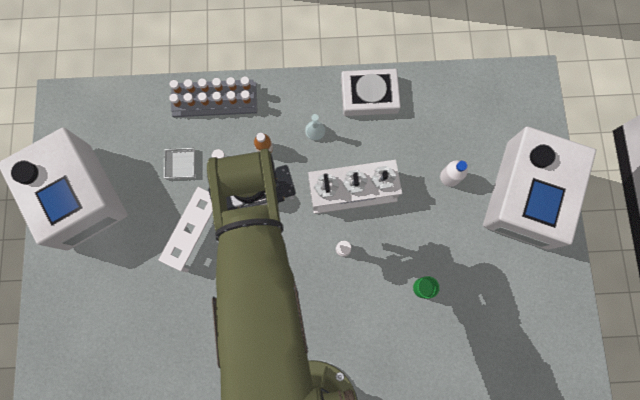

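The beaker stands on the mat at (319,99) in the wrist view. I do a final numeric check.

Run:
```python
from h import *
import pickle
s,S=pickle.load(open('w30.pkl','rb'))
print('rim',plane(s,319.3,99,.074).round(4),'mat extents',plane(s,279,102,.004).round(4),plane(s,359.5,102,.004).round(4),plane(s,319,60.5,.004).round(4),plane(s,319,144,.004).round(4))
for b in [(235,150,266,200),(265,160,290,205),(288,170,325,215)]: handle(S,b,.133,50)
print(status.get_state()['contact_force'])
```

```text
rim [0.5975 0.1192 0.074 ] mat extents [0.5834 0.1671 0.004 ] [0.6075 0.07   0.004 ] [0.6422 0.1305 0.004 ] [0.545  0.1064 0.004 ]
handle [254.6 169. ] [ 0.6084 -0.2274  0.133 ] yaw 48.3 (41.890594482421875, 17.603031158447266)
handle [276.9 180.5] [ 0.6006 -0.1479  0.133 ] yaw 29.8 (51.165218353271484, 26.249189376831055)
handle [300.3 192.9] [ 0.594  -0.0681  0.133 ] yaw 18.4 (61.06753158569336, 25.936511993408203)
[ 1.23875948 -0.06989743 -0.25368315]
```

Beaker offset from the mat centre is about 3 mm, and the handles haven't moved since locking. I hand the job in.

```bash
python3 -c "
from plant import robot
print(robot.sign_off())"
```

```text
the job is handed in; nothing more can be done
None
```

The job is handed in at about 55 s of the 210 s allowed, with no verdict reported. All three probes were in the rack. I dipped each about 30 mm into the white beaker, small then medium then large, with no contact force seen. I then locked each one before starting the next: small in socket0, medium in socket1, large in socket2. Last, I set the beaker on the drip mat.

**Last checks:**
- **Probes:** after each release, the handle middle triangulated to z 0.1327–0.1332 (0.133 expected when locked). Handle yaw was 5.2–6.0° against the head's 5.3°, and positions were within about 1 mm of the socket axes. The handles had not moved in the final scene picture.
- **Beaker:** upright, about 3 mm from the mat centre.
- **Bystanders:** none looked moved in the last pictures, but I judged this by eye only and did not measure it.
- **Gripper:** clear of everything.

**What went wrong or disagreed:**
- My first grasp of the small probe closed above its handle, because the visible fingertips ended about 27 mm short of the reported TCP. I allowed for that afterwards and regripped without harm.
- One beaker measurement caught only part of the rim. I discarded it and used the earlier consistent value.
- Setting the beaker down pressed on the mat with about 5 N for a moment.

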